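# Lock the focus-check pedestal and build its step gauge

### The job

Get the focus-check pedestal ready. Seat the fork spanner on the flats of its barrel with the arm in the notched rest, so that the height setting cannot turn, and with the spanner there screw the knurled lock ring clockwise until it is tight on the housing. Hang the spanner back on its hook by the bow handle, stack the step discs that are there (two to four) flat and well centred on the pedestal's table, largest at the bottom and smallest on top, and leave the other things on the bench where they are.

Things in the scene. Friction and masses are not known exactly. Their poses are not given: they have to be found in the camera images.
- pedestal: focus-check pedestal, fixed: dark base plate 10 mm thick, 74 mm wide (y), from x = -116 to +40 mm. Origin: on the bench, on the upright axis of the barrel; z up; -x points along the plate to the notched rest. On the axis, from below: housing, lock ring, barrel with the table on top. Beside the ring the space is free down to the plate.
- rest_notch (a point): floor of the rest's U-notch, 54 mm above the bench, 98 mm from the barrel's axis along pedestal -x. The notch is 17 mm wide, open at the top, flaring to 22 mm at the prongs' tops (67 mm above the bench); the prongs are 14 mm thick (x), 34 mm wide over both. The spanner's arm lies in it.
- housing_top (a point): centre of the housing's top face, 34 mm above the bench: aluminium, 54 mm diameter, with a white line on the side of the rest. The lock ring is tight when it is down on this face.
- barrel (a joint): angle of the barrel in the housing, rad, clockwise from above positive, 0 at the start. It turns more easily (0.06 N m) than the ring turns on it (0.2 N m): an unheld barrel turns along with the ring and its height setting is lost.
- lock_ring (a joint): angle of the lock ring on the barrel's right-hand thread, rad, clockwise from above positive; starts between 0 and 0.9; 2.4 is the hard stop, down tight on the housing. It sinks 6 mm per turn (0.95 mm per rad). Its white line stands over the housing's white line when tight.
- ring_mid (a point): centre of the lock ring (dark, knurled, 62 mm diameter, 14 mm high) at half its height: up to 43 mm above the bench while loose, 41 mm when tight. It can be taken by the rim from above, a finger on either side of the spanner's arm, turned, let go and taken again; the seated spanner's jaws stay inside the ring's outline.
- barrel_seat (a point): on the barrel's axis, 54 mm above the bench, on the shoulder that carries the spanner's jaws; turns with the barrel (aluminium, 44 mm diameter). From here up to the table, 10 mm, the barrel has two parallel flats, 32 mm apart, normals along pedestal y. Seated, fork_jaws lies here and the spanner's x points along pedestal -x.
- table (a point): centre of the barrel's top face (the table), 64 mm above the bench, 44 mm across, 32 mm over the flats; z up.
- fork_spanner: fork spanner, 173 mm long, about 250 g, balanced under the peak of its bow. Origin: midway between the jaws, on the underside; x runs from the jaws along the arm. Flat steel arm 12 mm wide (y), 8 mm thick, to x = 135 mm, then a round butt, 22 mm diameter, to x = 157 mm; orange bow handle over the arm, in its x-z plane. At the start it hangs level on the hook.
- fork_jaws (a point): the spanner's origin. Aluminium open jaws, 34 mm apart (faces normal to y), from x = -16 mm to the throat at x = 25 mm, 53 mm wide over all, 8 mm thick (z 0 to 8), bottom inner edges chamfered 1 mm.
- fork_bow (a point): apex of the V-notch (16 mm wide, 4 mm deep) in the underside of the bow's top bar, 98 mm along x and 44 mm above the spanner's origin; it rests on the hook's bar. The bow's bar is 10 mm wide (y), its underside 40 mm and its top 60 mm above the origin; legs at x = 68 and 128 mm; opening under it 32 mm high, 50 mm long. Grip the bar here, fingers above the hook.
- hook_stand: fixed hook stand: foot 70 x 70 x 12 mm, upright rod 14 mm diameter. Origin: on the bench, on the rod's axis. From the rod's top a level bar, 7 mm diameter, its axis 150 mm above the bench, runs along the stand's own -x; its end turns up: the tip is 89 to 96 mm from the rod's axis, its top 166 mm above the bench. Nothing rises above the bar but the tip.
- hook_seat (a point): on top of the hook's level bar, 55 mm from the upright rod's axis, 153.5 mm above the bench; the spanner's bow rests here, across the bar (up to 10 mm along it to either side at the start). Axes as the stand's.
- disc50: flat round step disc, bright steel, 50 mm diameter, 8 mm thick, 120 g, lying on the bench; origin at its centre (4 mm above what it lies on). May be absent (None).
- disc42: flat round step disc, dark grey steel, 42 mm diameter, 8 mm thick, 85 g, lying on the bench; origin at its centre (4 mm above what it lies on). May be absent (None).
- disc34: flat round step disc, brass, 34 mm diameter, 8 mm thick, 56 g, lying on the bench; origin at its centre (4 mm above what it lies on). May be absent (None).
- disc26: flat round step disc, black, 26 mm diameter, 8 mm thick, 33 g, lying on the bench; origin at its centre (4 mm above what it lies on). May be absent (None).
- solder_spool: spool of solder wire, 56 mm diameter, 36 mm high, upright; a bystander, not to be moved.
- loupe: black eye loupe, 33 mm diameter, 30 mm high, upright; a bystander, not to be moved.
Mind the look-alikes: they are no part of the job. Leave any purple look-alike of the fork_spanner alone.

How it is judged:
By the outcome, as a careful person would: the job done as asked, in the order asked, and still so for the second after the job is handed in, with the robot touching nothing.
Of disc50, disc42, disc34, disc26 only 2 to 4 are there at a start; the rules pass over those that are not, and their reading is None.
At some moment in a run one of disc34, disc26 may be knocked a few centimetres aside while the robot is not near it.
It also fails if it takes over 210 s, if anything falls off the work surface, if the arm or the gripper's body presses on something with over 40 N, if the wrist force passes 120 N, or if a joint passes its speed limit or range.

### The arm

A 7-joint arm with a two-finger parallel gripper is mounted at the origin on the work surface; the furniture and walls round the work are solid. World frame = base frame: x ahead of the robot, y to its left, z up, the work surface at z = 0. Lengths are in m, angles in rad, forces in N, time in s.
With the tool pointing down it reaches from about 0.425 to 0.925 m from the base axis. Payload 6.8 kg.
Tool frame: the origin (TCP) lies midway between the tips of the shut fingers; the grasp point (between the pads) lies 19 mm behind it; x points along the fingers, y is the direction in which the jaws open and shut, and the axes are right-handed (so a half turn about x gives the same grasp; the last joint's range is limited). The gripper opens to 85 mm and grips with 20 to 120 N. Pads are 22 mm wide; open, the fingers measure 114 mm over their backs; the gripper's body (76 mm by 85 mm) begins 54 mm behind the grasp point. The pads swing forward as they close: fully open they stand 13 mm farther back than shut.
Start: joints at [-1.325, 0.477, 0.022, 1.555, -0.011, 1.109, -0.083], TCP at [0.234, 0.633, 0.231] pointing down, gripper open.
Joint ranges: [-2.96, 2.96], [-0.34, 2.1], [-1.41, 1.46], [0.24, 2.44], [-1.37, 4.51], [0.17, 1.92], [-2.96, 2.96]. Speed limits (rad/s): [2.39, 2.39, 3.14, 3.14, 3.14, 3.14, 3.14].

### API

Orientations are given as a rotation vector (axis times angle).
In Python, from bench import r gives the robot as it stands.
- The arm moves only by the tool carry_out, never from a script. Its argument "targets" is one flat list of numbers, 7 for each row, row after row: the finger opening in m, from 0 to 0.0854, then the shift along the tool's x, y, z in m, then the turn, a rotation vector about the tool's x, y, z in units of 5 degrees (1.0 is 5 degrees). A call has 1 to 12 rows; each row is the pose to reach, as a shift and turn from the pose measured when the call began, along the tool's axes at that moment; what a row does not reach only later rows make up. A row lasts 1/8 s, in which the tool goes at most 62.5 mm and 10.7 degrees, less where a joint would pass 70% of its speed; a pose out of reach is approached as far as the arm can. A call with a gripper value outside its range is refused whole. The fingers move at their own pace and stop on an object; "squeeze" is the grip in N (left out, the last holds). Time passes only in rows, so rows that repeat a pose let the fingers close. It gives the time, the measured TCP pose, the force and the opening at its end, in the units of the state.
- r.get_obs(): the state, without advancing time (a new reading comes with each control period).
- r.grab_frame(name): name is "scene" or "top"; returns the picture (384x512x3 uint8, blue, green, red); there is no depth.
- r.camera_info(name): a dict with "fx", "fy", "cx", "cy" (pixels), "D" ([k1, k2, p1, p2, k3] as OpenCV has them; the pictures are not rectified), "xyz" and "orientation" of the camera in the world. Camera axes: x right, y up, looking along -z (the intrinsics and any distortion apply to the point x, -y, -z); pixel columns grow to the right and rows downward; lengths in m; the calibration is good to about 2 mm. A picture is of the moment at which its call begins. camera_info takes no time and is no camera call.
- r.hand_in(): hands the job in, once; it reports no verdict.
The state is a dict: "clock": time; "joints": joint angles; "qvel": joint speeds; "tau": joint torques, N m; "tcp_pos": TCP position; "orientation": TCP orientation; "contact_force": force on the tool from outside, world axes, zero at the start; "moment": the same for the moment, N m; "grip_width": finger opening in m.
Only numpy, scipy, OpenCV 4.12 (cv2) and the standard library are available. Lean on these libraries where they do the work, as an engineer would, in place of code of your own. Each camera call takes 0.05 s, during which the arm holds its last target. There are 200 camera calls.

## Working session

There is one attempt and no reset: what is moved stays moved. The work goes in short steps, Python scripts to look and compute and a tool call to move; the robot and the scene stay as the last step left them, time stands still between calls to the robot, and variables do not carry over. Pictures are saved under pics/ and viewed, about 12 in all and at most 16, crops included, and the job is handed in when it is done.

Besides the shell and the picture viewer there is one more tool, called after "Emit:" as name(argument=value, ...) on one line, values as JSON. carry_out: Moves the arm, as the interface text tells. Its arguments: {"type":"object","properties":{"targets":{"type":"array","items":{"type":"number"}},"squeeze":{"type":"number"}},"required":["targets"]}

```bash
ls; mkdir -p pics
python3 - <<'E'
from bench import r
import cv2
for n in("scene","top"):
    cv2.imwrite(f"pics/{n}0.png",r.grab_frame(n)); print(r.camera_info(n))
print(r.get_obs())
E
```

```text
pics
{'fx': 421.28058963445966, 'fy': 421.28058963445966, 'cx': 261.6583003032231, 'cy': 193.3734965735923, 'D': array([-0.07282074,  0.        ,  0.        ,  0.        ,  0.        ]), 'xyz': array([1.21265827, 0.67295162, 1.25696289]), 'orientation': array([0.3382179 , 0.60817326, 2.01655373])}
{'fx': 361.4699983119008, 'fy': 361.4699983119008, 'cx': 261.2758374185622, 'cy': 194.18788862914175, 'D': array([0.02666898, 0.        , 0.        , 0.        , 0.        ]), 'xyz': array([0.28638477, 0.30577174, 1.59633559]), 'orientation': array([ 0.14602965, -0.16377108, -1.58541091])}
{'clock': 0.1, 'joints': array([-1.32511439,  0.47771219,  0.02235878,  1.55632971, -0.01146583,
        1.10928011, -0.08305677]), 'qvel': array([ 0.00119783, -0.0001612 , -0.00096074, -0.00423987,  0.00059869,
        0.00031507,  0.00025886]), 'tau': array([ 4.22593599e-03, -5.97763789e+01,  1.61361180e+00, -2.81952453e+01,
        1.28676192e-02,  5.00307462e-03,  2.39227074e-05]), 'tcp_pos': array([0.23370164, 0.63270349, 0.23043643]), 'orientation': array([ 0.27629323,  1.55304778, -0.27881073]), 'contact_force': array([ 0.73245151, -0.7085497 , -0.37458663]), 'moment': array([ 0.02182629,  0.00782246, -0.03529604]), 'grip_width': 0.08559594702628083}
```

View pics/scene0.png

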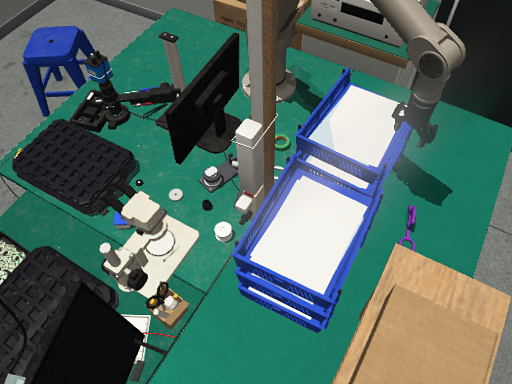

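View pics/top0.png

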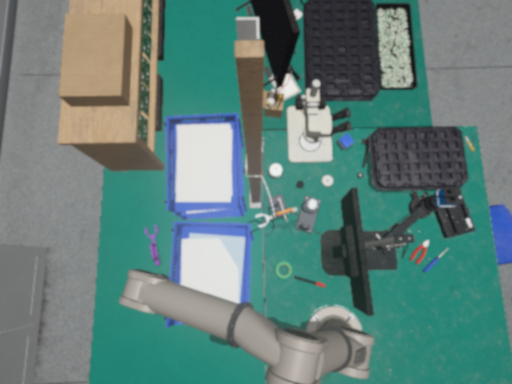

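```bash
cat > h.py <<'E'
import numpy as np, cv2
from bench import r
from scipy.spatial.transform import Rotation as R
def cam(n):
    c=r.camera_info(n); K=np.array([[c['fx'],0,c['cx']],[0,c['fy'],c['cy']],[0,0,1]])
    return K,np.array(c['D'],float),np.array(c['xyz']),R.from_rotvec(c['orientation']).as_matrix()@np.diag([1.,-1,-1])
def ray(n,px):
    K,D,o,M=cam(n); u=cv2.undistortPoints(np.array([[px]],float),K,D)[0,0]
    return o,M@np.array([u[0],u[1],1])
def at_z(n,px,z):
    o,d=ray(n,px); return o+d*(z-o[2])/d[2]
def proj(n,P):
    K,D,o,M=cam(n); P=np.atleast_2d(np.array(P,float))
    return cv2.projectPoints((P-o)@M,np.zeros(3),np.zeros(3),K,D)[0][:,0]
def tri(pa,pb):  # scene px, top px -> point, gap
    o1,d1=ray("scene",pa);o2,d2=ray("top",pb)
    s=np.linalg.lstsq(np.c_[d1,-d2],o2-o1,rcond=None)[0]
    a=o1+s[0]*d1;b=o2+s[1]*d2
    return (a+b)/2,np.linalg.norm(a-b)
def crop(img,x0,y0,x1,y1,k,fn,step=10):
    c=cv2.resize(img[y0:y1,x0:x1],None,fx=k,fy=k,interpolation=cv2.INTER_CUBIC)
    for x in range(x0,x1,step): 
        if x%step==0: cv2.line(c,((x-x0)*k,0),((x-x0)*k,4),(0,255,255),1); cv2.putText(c,str(x),((x-x0)*k,14),0,.35,(0,255,255),1)
    for y in range(y0,y1,step): 
        if y%step==0: cv2.line(c,(0,(y-y0)*k),(4,(y-y0)*k),(0,255,255),1); cv2.putText(c,str(y),(6,(y-y0)*k+4),0,.35,(0,255,255),1)
    cv2.imwrite(fn,c)
E
python3 - <<'E'
from h import *
s=cv2.imread("pics/scene0.png");t=cv2.imread("pics/top0.png")
crop(s,160,110,300,250,4,"pics/sc.png")
crop(t,240,150,350,300,4,"pics/tc.png")
E
```

```text
(no output)
```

View pics/sc.png

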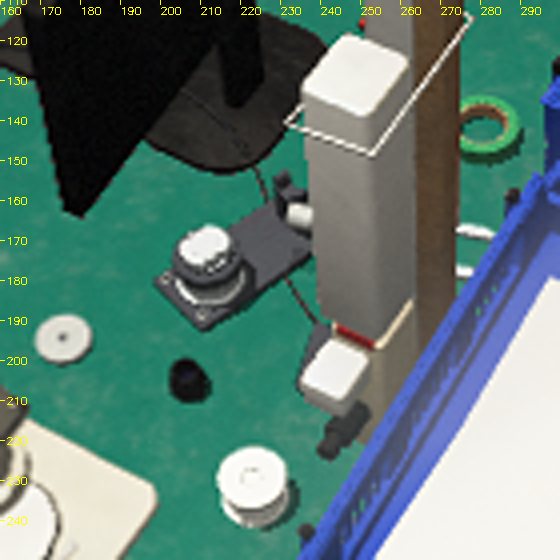

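View pics/tc.png

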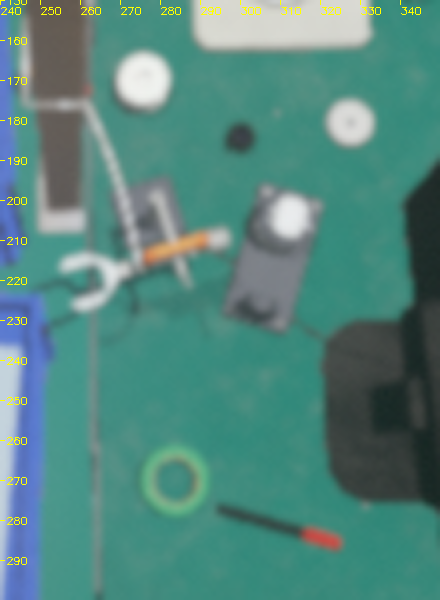

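Run:
```python
from h import *
s=cv2.imread("pics/scene0.png");t=cv2.imread("pics/top0.png")
crop(s,100,130,230,250,4,"pics/a.png")
crop(t,280,120,400,200,4,"pics/b.png")
a=cv2.imread("pics/a.png");b=cv2.imread("pics/b.png")
c=np.zeros((600,800,3),np.uint8); 
crop(s,0,100,250,340,2,"pics/a.png",20);crop(t,265,110,413,310,3,"pics/b.png",20)
a=cv2.imread("pics/a.png");b=cv2.imread("pics/b.png")[:, :300*1]
crop(t,265,130,365,330,3,"pics/b.png",20);b=cv2.imread("pics/b.png")
c[:480,:500]=a;c[:600,500:800]=b;cv2.imwrite("pics/ab.png",c)
for n,p in [("top",(290,204)),("top",(327,181)),("top",(300,184)),("top",(276,170)),("top",(360,175)),("top",(255,208)),("top",(275,205))]:
    print(n,p,at_z(n,p,0.01).round(3))
for n,p in [("scene",(175,194)),("scene",(206,205)),("scene",(137,183)),("scene",(222,232))]:
    print(n,p,at_z(n,p,0.01).round(3))
```

```text
top (290, 204) [0.555 0.158 0.01 ]
top (327, 181) [ 0.657 -0.013  0.01 ]
top (300, 184) [0.646 0.109 0.01 ]
top (276, 170) [0.713 0.215 0.01 ]
top (360, 175) [ 0.682 -0.164  0.01 ]
top (255, 208) [0.54  0.314 0.01 ]
top (275, 205) [0.552 0.224 0.01 ]
scene (175, 194) [ 0.664 -0.01   0.01 ]
scene (206, 205) [0.648 0.112 0.01 ]
scene (137, 183) [ 0.693 -0.161  0.01 ]
scene (222, 232) [0.71  0.218 0.01 ]
```

View pics/ab.png

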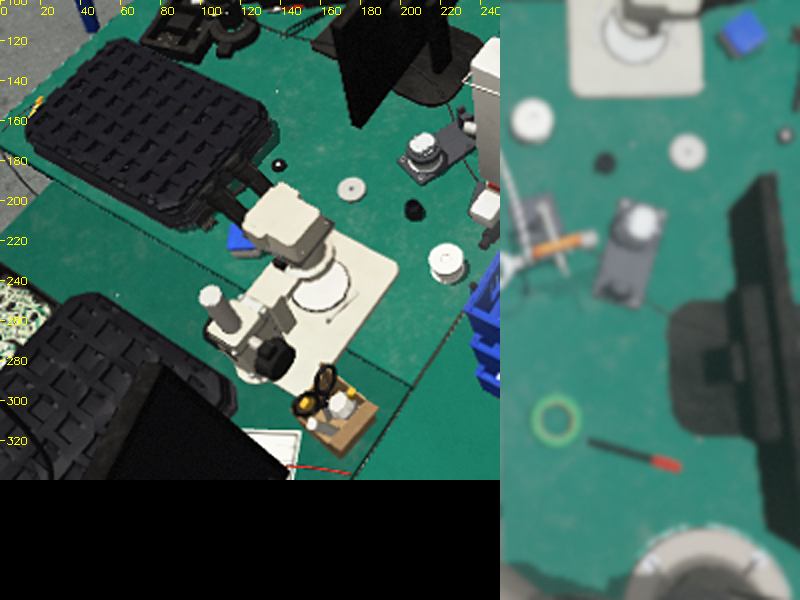

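Run:
```python
from h import *
for x,y in [(0.54,.31),(.6,.31)]:
  for z in (0,.1,.2,.3,.5,.8): print(x,y,z,proj("scene",[x,y,z]).round(0),proj("top",[x,y,z]).round(0))
print("nadir",proj("top",[.286,.306,0]))
print("table top",at_z("top",(290.5,203.5),.064),at_z("scene",(206.5,171),.064),tri((206.5,171),(290.5,203.5)))
print("butt",tri((234,164),(294.5,209.5)))
print("tcp",proj("top",r.get_obs()['tcp_pos']))
```

```text
0.54 0.31 0 [[271. 207.]] [[256. 208.]]
0.54 0.31 0.1 [[271. 191.]] [[256. 205.]]
0.54 0.31 0.2 [[271. 174.]] [[256. 200.]]
0.54 0.31 0.3 [[271. 153.]] [[255. 196.]]
0.54 0.31 0.5 [[272. 103.]] [[255. 183.]]
0.54 0.31 0.8 [[273.  -8.]] [[254. 154.]]
0.6 0.31 0 [[262. 220.]] [[256. 195.]]
0.6 0.31 0.1 [[262. 205.]] [[255. 191.]]
0.6 0.31 0.2 [[262. 188.]] [[255. 186.]]
0.6 0.31 0.3 [[261. 168.]] [[255. 180.]]
0.6 0.31 0.5 [[260. 119.]] [[255. 165.]]
0.6 0.31 0.8 [[258.   8.]] [[253. 129.]]
nadir [[257.82456218 266.44373486]]
table top [0.54834065 0.16031576 0.064     ] [0.55428702 0.0592393  0.064     ] (array([0.56330357, 0.12623804, 0.11294282]), np.float64(0.08915649917833401))
butt (array([0.51339474, 0.15062529, 0.11641791]), np.float64(0.0021254395878111407))
tcp [[168.66252905 283.14891257]]
```

Run:
```python
from h import *
for a,b in [((253.5,148),(262,176)),((231,140.5),(275,213)),((231,140.5),(262,176)),((277,114),(247,176)),((253.5,148),(247,176)),((253.5,148),(275,213)),((277,114),(262,176)),((277,114),(275,213))]: print(a,b,tri(a,b))
print("table",at_z("top",(312.5,204),.064),tri((211.75,170.75),(312.5,204)))
print("butt",tri((234.75,163.75),(294.75,209.5)))
print("rod top, tip",at_z("top",(278.75,198),.15),at_z("top",(287,221.75),.16))
print("jaws",at_z("top",(257,215.5),.114),at_z("top",(260,226),.114),at_z("top",(267.5,217.5),.114))
print("disc26",at_z("top",(360.5,175),.008),at_z("scene",(139.5,182.5),.008),"50",at_z("top",(327.3,180.5),.008),at_z("scene",(175.5,194.5),.008))
s=cv2.imread("pics/scene0.png");t=cv2.imread("pics/top0.png")
crop(s,230,95,300,235,4,"pics/a.png");crop(t,240,165,340,240,5,"pics/b.png")
a=cv2.imread("pics/a.png");b=cv2.imread("pics/b.png");c=np.zeros((600,800,3),np.uint8);c[:560,:280]=a;c[:375,290:790]=b
crop(s,120,165,200,215,5,"pics/a.png");a=cv2.imread("pics/a.png");c[380:600,290:690]=a[:220];cv2.imwrite("pics/c.png",c)
```

```text
(253.5, 148) (262, 176) (array([0.59580827, 0.28506805, 0.36902376]), np.float64(0.0006926931663716704))
(231, 140.5) (275, 213) (array([0.50380703, 0.19832968, 0.25100484]), np.float64(0.090031990181514))
(231, 140.5) (262, 176) (array([0.6059567, 0.2579913, 0.390433 ]), np.float64(0.06317815404835464))
(277, 114) (247, 176) (array([0.56376666, 0.3356412 , 0.49701941]), np.float64(0.0025518100204577226))
(253.5, 148) (247, 176) (array([0.60202789, 0.3161916 , 0.39062377]), np.float64(0.04718233948084406))
(253.5, 148) (275, 213) (array([0.48957966, 0.22808863, 0.22027529]), np.float64(0.017665206534190313))
(277, 114) (262, 176) (array([0.55799901, 0.30858831, 0.48359537]), np.float64(0.045817151391635724))
(277, 114) (275, 213) (array([0.45742107, 0.26105933, 0.36691664]), np.float64(0.03762356361562937))
table [0.54432181 0.06572038 0.064     ] (array([0.5432073 , 0.06874758, 0.0597859 ]), np.float64(0.008044852966001286))
butt (array([0.5124823 , 0.15122733, 0.11759606]), np.float64(0.005426076166885534))
rod top, tip [0.55728561 0.21551387 0.15      ] [0.45832214 0.1861561  0.16      ]
jaws [0.49221961 0.30542795 0.114     ] [0.44851256 0.29392211 0.114     ] [0.48303913 0.26224274 0.114     ]
disc26 [ 0.68272631 -0.1669643   0.008     ] [ 0.68584565 -0.15520962  0.008     ] 50 [ 0.66006674 -0.01518432  0.008     ] [ 0.6635746  -0.00870768  0.008     ]
```

View pics/c.png

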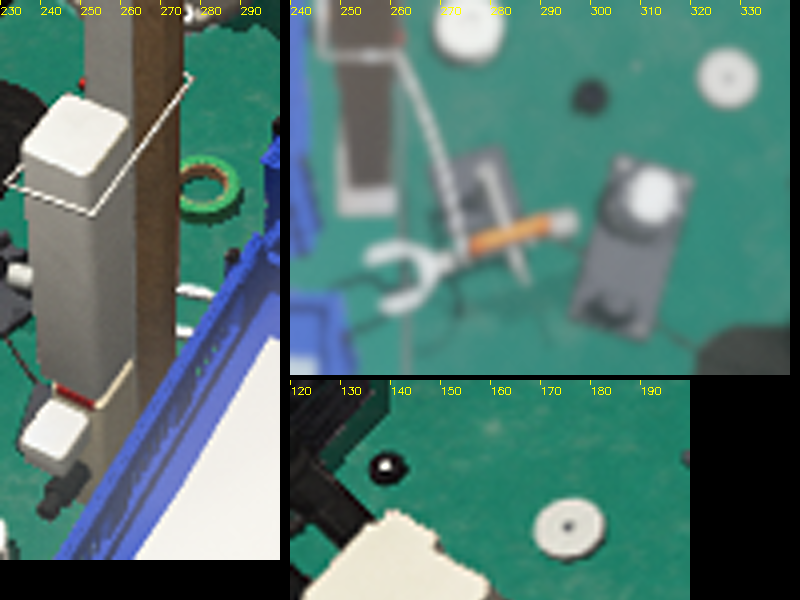

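Run:
```python
from h import *
for p in [(262,176),(264,181),(267,188),(270,199),(272,207),(274,214)]:
    print(p,[ (z,*proj("scene",at_z("top",p,z))[0].round(0)) for z in (.12,.2,.25,.3,.35,.4,.45,.5)])
t=cv2.imread("pics/top0.png"); cv2.imwrite("pics/d.png",cv2.resize(t[165:245,235:305],None,fx=8,fy=7,interpolation=cv2.INTER_LANCZOS4));
```

```text
(262, 176) [(0.12, np.float64(245.0), np.float64(212.0)), (0.2, np.float64(247.0), np.float64(193.0)), (0.25, np.float64(249.0), np.float64(181.0)), (0.3, np.float64(251.0), np.float64(168.0)), (0.35, np.float64(253.0), np.float64(154.0)), (0.4, np.float64(255.0), np.float64(139.0)), (0.45, np.float64(257.0), np.float64(123.0)), (0.5, np.float64(260.0), np.float64(106.0))]
(264, 181) [(0.12, np.float64(246.0), np.float64(205.0)), (0.2, np.float64(249.0), np.float64(187.0)), (0.25, np.float64(250.0), np.float64(175.0)), (0.3, np.float64(252.0), np.float64(162.0)), (0.35, np.float64(254.0), np.float64(148.0)), (0.4, np.float64(256.0), np.float64(133.0)), (0.45, np.float64(259.0), np.float64(118.0)), (0.5, np.float64(261.0), np.float64(101.0))]
(267, 188) [(0.12, np.float64(248.0), np.float64(197.0)), (0.2, np.float64(250.0), np.float64(179.0)), (0.25, np.float64(252.0), np.float64(167.0)), (0.3, np.float64(254.0), np.float64(154.0)), (0.35, np.float64(256.0), np.float64(141.0)), (0.4, np.float64(258.0), np.float64(126.0)), (0.45, np.float64(260.0), np.float64(111.0)), (0.5, np.float64(
[... 449 characters left out ...]
4(177.0)), (0.2, np.float64(258.0), np.float64(160.0)), (0.25, np.float64(259.0), np.float64(148.0)), (0.3, np.float64(261.0), np.float64(136.0)), (0.35, np.float64(263.0), np.float64(123.0)), (0.4, np.float64(265.0), np.float64(109.0)), (0.45, np.float64(267.0), np.float64(94.0)), (0.5, np.float64(269.0), np.float64(79.0))]
(274, 214) [(0.12, np.float64(258.0), np.float64(170.0)), (0.2, np.float64(260.0), np.float64(153.0)), (0.25, np.float64(262.0), np.float64(141.0)), (0.3, np.float64(263.0), np.float64(129.0)), (0.35, np.float64(265.0), np.float64(117.0)), (0.4, np.float64(267.0), np.float64(103.0)), (0.45, np.float64(269.0), np.float64(88.0)), (0.5, np.float64(271.0), np.float64(73.0))]
```

View pics/d.png

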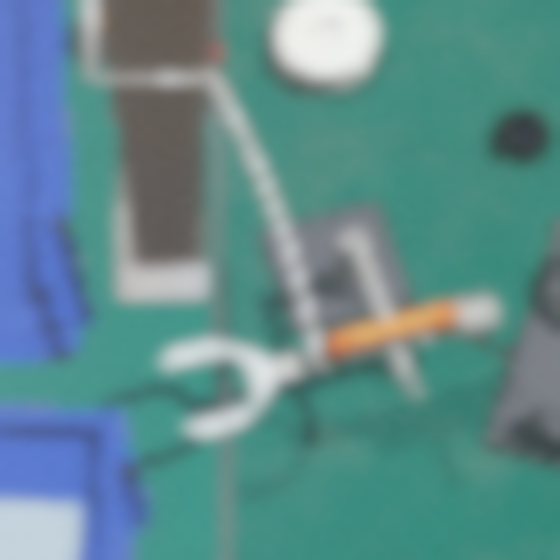

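```bash
cat >> h.py <<'E'
def blob(img,x0,y0,x1,y1,f):
    """weighted centroid of pixels where f(bgr float)->weight 0..1, largest component"""
    c=cv2.resize(img[y0:y1,x0:x1],None,fx=8,fy=8,interpolation=cv2.INTER_LINEAR).astype(float)
    m=(f(c)>0).astype(np.uint8); n,l,s,ce=cv2.connectedComponentsWithStats(m)
    k=1+np.argmax(s[1:,4]); return ((ce[k]+.5)/8-.5+[x0,y0]).round(2), s[k,2:]/8
bright=lambda t:(lambda c:(c.min(2)-t))
dark=lambda t:(lambda c:(t-c.max(2)))
E
python3 - <<'E'
from h import *
s=cv2.imread("pics/scene0.png");t=cv2.imread("pics/top0.png")
def show(n,img,box,f,z):
    p,sz=blob(img,*box,f); 
    print(n,p,sz,at_z("scene" if img is s else "top",p,z).round(4))
for th in (130,160,190):
    show("table T",t,(304,194,322,214),bright(th),.064); show("table S",s,(203,163,222,182),bright(th),.064)
    show("d50 T",t,(318,172,337,190),bright(th),.008);  show("d50 S",s,(164,184,187,205),bright(th),.008)
    show("spool T",t,(266,158,286,180),bright(th),.036);
for th in (60,75,90):
    show("d26 T",t,(354,169,367,181),dark(th),.006); show("d26 S",s,(132,176,148,189),dark(th),.006)
    show("loupe T",t,(293,177,307,192),dark(th),.03)
    show("plate S",s,(195,150,236,195),dark(th),.01); show("plate T",t,(294,192,325,237),dark(th+40),.01)
def pr(name,box,img):print(name);print(img[box[1]:box[3],box[0]:box[2]].max(2))
pr("d26T",(355,170,367,181),t)
E
```

```text
table T [311.92 203.31] [  14.375   13.625 1048.625] [0.5474 0.0681 0.064 ]
table S [210.57 170.84] [ 13.125  10.375 719.   ] [0.5467 0.0714 0.064 ]
d50 T [327.11 180.14] [ 12.25   12.    929.375] [ 0.6618 -0.0144  0.008 ]
d50 S [175.27 194.01] [  13.875   11.625 1018.125] [ 0.6623 -0.0107  0.008 ]
spool T [275.4  169.55] [  14.5     14.875 1362.875] [0.7081 0.2194 0.036 ]
table T [312.12 203.68] [ 10.25   11.125 714.75 ] [0.5457 0.0673 0.064 ]
table S [210.53 170.81] [ 12.5     9.625 647.875] [0.5467 0.0712 0.064 ]
d50 T [327.13 180.15] [ 11.25   10.875 763.25 ] [ 0.6617 -0.0145  0.008 ]
d50 S [175.24 193.99] [ 13.25   11.125 912.25 ] [ 0.6623 -0.0108  0.008 ]
spool T [275.42 169.5 ] [  13.5     13.625 1166.75 ] [0.7083 0.2193 0.036 ]
table T [312.12 203.66] [  8.5     9.5   512.125] [0.5458 0.0673 0.064 ]
table S [210.54 170.81] [ 11.875   9.    573.5  ] [0.5467 0.0712 0.064 ]
d50 T [327.16 180.18] [  9.875   9.5   578.375] [ 0.6616 -0.0146  0.008 ]
d50 S [175.24 193.96] [ 12.375  10.5   767.   ] [ 0.6622 -0.0109  0.008 ]
spool T [275.43 169.44] [ 12.25   12.375 965.875] [0.7086 0.2193 0.036 ]Traceback (most recent call last):
  File "<stdin>", line 11, in <module>
  File "<stdin>", line 4, in show
  File "h.py", line 31, in blob
    k=1+np.argmax(s[1:,4]); return ((ce[k]+.5)/8-.5+[x0,y0]).round(2), s[k,2:]/8
        ~~~~~~~~~^^^^^^^^^
    return _wrapfunc(a, 'argmax', axis=axis, out=out, **kwds)
    return bound(*args, **kwds)
ValueError: attempt to get argmax of an empty sequence
```

Run:
```python
from h import *
s=cv2.imread("pics/scene0.png");t=cv2.imread("pics/top0.png")
def show(n,img,box,f,z):
    try:p,sz=blob(img,*box,f)
    except ValueError: print(n,"none");return
    print(n,p,sz,at_z("scene" if img is s else "top",p,z).round(4))
# green cloth removal: weight on (G - R) low
ng=lambda th:(lambda c: th-(c[...,1]-c[...,2]))
for th in (20,40,60):
    show("d26 T",t,(353,168,368,182),ng(th),.006); show("d26 S",s,(131,175,147,190),ng(th),.006)
    show("loupe T",t,(292,176,308,193),ng(th),.02)
    show("plate T",t,(294,190,326,238),ng(th),.01)
    show("butt T",t,(289,203,301,216),bright(100+th),.1135)
# spanner orange
o=lambda th:(lambda c:(c[...,2]-c[...,0]-th))
for th in (40,70,100): show("orange T",t,(265,200,300,222),o(th),.1695)
# plate min area rect
c=cv2.resize(t[190:240,292:328],None,fx=8,fy=8).astype(float); m=((40-(c[...,1]-c[...,2]))>0).astype(np.uint8)
n,l,st,ce=cv2.connectedComponentsWithStats(m);k=1+np.argmax(st[1:,4]);(p,w,a)=cv2.minAreaRect(np.argwhere(l==k)[:,::-1].astype(np.float32))
b=(cv2.boxPoints((p,w,a))+.5)/8-.5+[292,190]; print("rect",b.round(1)); print([at_z("top",q,.01).round(4) for q in b])
ax=[cv2.boxPoints((p,w,a))]
cv2.imwrite("pics/m.png",(l==k).astype(np.uint8)*255)
# axis from spanner
c=cv2.resize(t[205:232,250:300],None,fx=8,fy=8).astype(float);
```

```text
d26 T [359.66 174.71] [  4.125   4.125 105.875] [ 0.6847 -0.1639  0.006 ]
d26 S [138.88 182.3 ] [  6.875   5.875 260.125] [ 0.6854 -0.1591  0.006 ]
loupe T [299.65 183.99] [  5.      4.75  150.125] [0.6436 0.1119 0.02  ]
plate T [307.73 214.09] [  23.625   36.125 4173.75 ] [0.5085 0.0806 0.01  ]
butt T [293.72 209.09] [  8.875   6.    275.5  ] [0.5161 0.1525 0.1135]
d26 T [359.67 174.71] [  5.625   5.375 182.875] [ 0.6847 -0.1639  0.006 ]
d26 S [138.96 182.29] [  7.625   6.625 312.   ] [ 0.6852 -0.1589  0.006 ]
loupe T [299.61 184.05] [  6.875   7.    298.75 ] [0.6433 0.1121 0.02  ]
plate T [307.66 214.17] [  25.5     37.625 4840.25 ] [0.5082 0.0809 0.01  ]
butt T [293.98 209.12] [  5.625   5.    184.375] [0.5159 0.1514 0.1135]
d26 T [359.66 174.64] [  6.625   6.75  280.375] [ 0.685  -0.1639  0.006 ]
d26 S [139.01 182.27] [  8.25    7.375 366.25 ] [ 0.6851 -0.1588  0.006 ]
loupe T [299.56 184.11] [  8.875   9.125 508.5  ] [0.6431 0.1123 0.02  ]
plate T [306.81 214.15] [  27.5     39.125 5852.375] [0.5083 0.0847 0.01  ]
butt T [294.07 209.12] [  4.5     3.875 114.5  ] [0.5159 0.1511 0.1135]
orange T [283.37 211.4 ] [ 16.625   8.125 536.   ] [0.4989 0.2    0.1695]
orange T [283.36 211.39] [ 15.375   7.    351.875] [0.4989 0.2    0.1695]
orange T [287.61 210.07] [ 6.   2.5 55.5] [0.5039 0.1829 0.1695]
rect [[293.8 228.8]
 [302.8 194.3]
 [321.  199. ]
 [312.  233.6]]
[array([0.4444, 0.1448, 0.01  ]), array([0.5983, 0.0986, 0.01  ]), array([0.5753, 0.0183, 0.01  ]), array([0.4222, 0.0658, 0.01  ])]
```

```bash
cat >> h.py <<'E'
def state():
    o=r.get_obs(); M=R.from_rotvec(o['orientation']).as_matrix(); return o,M
def info():
    o,M=state(); print("t",round(o['clock'],2),"tcp",o['tcp_pos'].round(4),"ydeg",round(np.degrees(np.arctan2(M[1,1],M[0,1])),1),"down",M[:,0].round(3),"F",o['contact_force'].round(1),"Mo",o['moment'].round(2),"w",round(o['grip_width'],4),"j",o['joints'].round(2))
def delta(*tgts):
    """tgts: (x,y,z,ydeg): shift (m) and turn (5deg units) in present tool axes"""
    o,M=state(); info()
    for x,y,z,a in tgts:
        a=np.radians(a); Y=np.array([np.cos(a),np.sin(a),0]); X=np.array([0,0,-1.]); T=np.c_[X,Y,np.cross(X,Y)]
        print((x,y,z,round(np.degrees(a))),"->",(M.T@(np.array([x,y,z])-o['tcp_pos'])).round(4),(np.degrees(R.from_matrix(M.T@T).as_rotvec())/5).round(2))
E
python3 - <<'E'
from h import *
delta((.40,.25,.30,17),(.40,.25,.30,-163),(.4985,.2015,.26,17),(.4985,.2015,.26,-163))
# monitor corners
print(tri((168,130),(345,193)),[tri(a,b) for a in((166,120),(240,35)) for b in ((345,193),(352,190),(358,310),(371,308))])
E
```

```text
t 0.1 tcp [0.2337 0.6327 0.2304] ydeg 69.7 down [-0.    -0.002 -1.   ] F [ 0.7 -0.7 -0.4] Mo [ 0.02  0.01 -0.04] w 0.0856 j [-1.33  0.48  0.02  1.56 -0.01  1.11 -0.08]
(0.4, 0.25, 0.3, 17) -> [-0.069  -0.3015  0.2886] [1.055e+01 1.000e-02 2.000e-02]
(0.4, 0.25, 0.3, -163) -> [-0.069  -0.3015  0.2886] [-2.545e+01 -2.000e-02  1.000e-02]
(0.4985, 0.2015, 0.26, 17) -> [-0.029  -0.3128  0.3978] [1.055e+01 1.000e-02 2.000e-02]
(0.4985, 0.2015, 0.26, -163) -> [-0.029  -0.3128  0.3978] [-2.545e+01 -2.000e-02  1.000e-02]
(array([ 0.5639888 , -0.04761612,  0.22704613]), np.float64(0.02441064545043805)) [(array([ 0.55855376, -0.04181719,  0.27070286]), np.float64(0.035920024991599096)), (array([ 0.56217675, -0.05660409,  0.27016889]), np.float64(0.008361374168348455)), (array([ 0.172198  , -0.27968749, -0.19082482]), np.float64(0.3000884596858711)), (array([ 0.15035015, -0.3461968 , -0.25902678]), np.float64(0.24664440233867305)), (array([0.46082697, 0.11154805, 0.60319893]), np.float64(0.111812179174589)), (array([0.46453145, 0.10328909, 0.60843712]), np.float64(0.1321882668625246)), (array([ 0.13820023, -0.03356493,  0.32407713]), np.float64(0.010803119088471048)), (array([ 0.13522195, -0.05969324,  0.31847686]), np.float64(0.030878268399860853))]
```

Emit:
carry_out(targets=[0.085,-0.09,-0.074,0.077,-0.2,0,0,0.085,-0.09,-0.147,0.154,-0.4,0,0,0.085,-0.09,-0.22,0.23,-0.66,0,0,0.085,-0.09,-0.294,0.3075,-0.66,0,0,0.085,-0.09,-0.294,0.3075,-0.66,0,0,0.085,-0.09,-0.294,0.3075,-0.66,0,0,0.085,-0.09,-0.294,0.3075,-0.66,0,0,0.085,-0.09,-0.294,0.3075,-0.66,0,0,0.085,-0.08,-0.36,0.4,-0.66,0,0,0.085,-0.07,-0.419,0.488,-0.66,0,0,0.085,-0.07,-0.419,0.488,-0.66,0,0,0.085,-0.07,-0.419,0.488,-0.66,0,0], squeeze=20)

```text
clock: 1.6
tcp_pos: [0.5473, 0.0681, 0.3006]
orientation: [0.232, 1.559, -0.237]
contact_force: [-0.6, 1.1, 0.2]
grip_width: 0.0852
```

Emit:
carry_out(targets=[0.085,0.05,0,0,0,0,0,0.085,0.1,0,0,0,0,0,0.085,0.15,0,0,0,0,0,0.085,0.19,0,0,0,0,0,0.085,0.215,0,0,0,0,0,0.085,0.235,0,0,0,0,0,0.085,0.255,0,0,0,0,0,0.085,0.27,0,0,0,0,0,0.085,0.275,0,0,0,0,0,0.085,0.275,0,0,0,0,0])

```text
clock: 2.85
tcp_pos: [0.5471, 0.0676, 0.0255]
orientation: [0.232, 1.559, -0.237]
contact_force: [0.3, -0.3, -0.3]
grip_width: 0.085
```

Run:
```python
from h import *
info()
s=r.grab_frame("scene");t=r.grab_frame("top");cv2.imwrite("pics/s1.png",s);cv2.imwrite("pics/t1.png",t)
a=cv2.resize(t[60:330,260:400],None,fx=2,fy=2);b=cv2.resize(s[90:270,120:310],None,fx=2.6,fy=2.6)
c=np.zeros((560,800,3),np.uint8);c[:540,:280]=a;c[:b.shape[0],290:290+b.shape[1]]=b;cv2.imwrite("pics/e.png",c)
```

```text
t 2.85 tcp [0.5471 0.0676 0.0255] ydeg 72.9 down [-0.001 -0.003 -1.   ] F [ 0.3 -0.3 -0.3] Mo [0.06 0.02 0.04] w 0.085 j [-0.46  0.58  0.28  2.01 -0.27  0.59  1.28]
```

View pics/e.png

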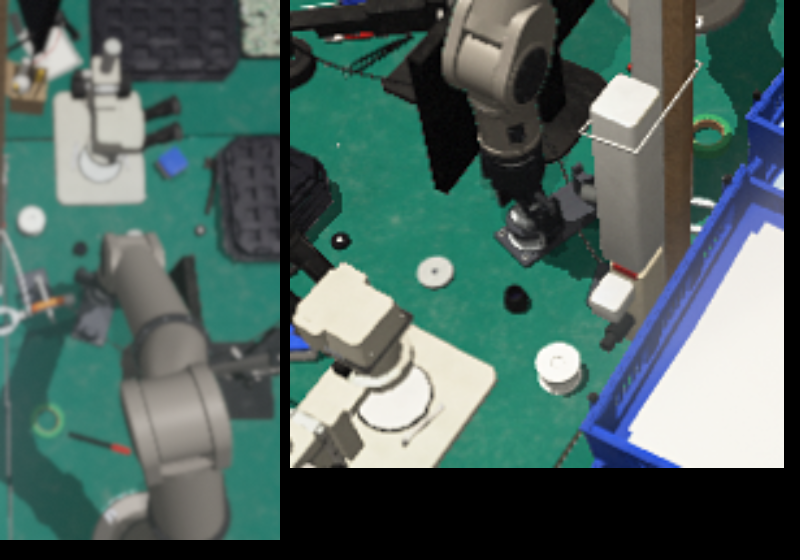

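Emit:
carry_out(targets=[0.06,0,0,0,0,0,0,0.06,0,0,0,0,0,0,0.06,0,0,0,0,0,0,0.06,0,0,0,0,0,0,0.06,0,0,0,0,0,0], squeeze=20)

```text
clock: 3.58
tcp_pos: [0.5485, 0.0687, 0.0272]
orientation: [0.234, 1.556, -0.234]
contact_force: [-1.5, 1.4, 4.6]
grip_width: 0.0615
```

Run:
```python
from h import *
info()
```

```text
t 3.58 tcp [0.5485 0.0687 0.0272] ydeg 72.9 down [ 0.002 -0.001 -1.   ] F [-1.5  1.4  4.6] Mo [0.62 0.09 0.01] w 0.0615 j [-0.46  0.57  0.28  2.01 -0.27  0.59  1.28]
```

Emit:
carry_out(targets=[0.085,0,0,0,0,0,0,0.085,0,0,0,0,0,0,0.085,0,0,0,2,0,0,0.085,0,0,0,4,0,0,0.085,0,0,0,6,0,0,0.085,0,0,0,8,0,0,0.085,0,0,0,10,0,0,0.085,0,0,0,12,0,0,0.085,0,0,0,14,0,0,0.085,0,0,0,16,0,0,0.085,0,0,0,18,0,0,0.085,0,0,0,18,0,0])

```text
clock: 5.08
tcp_pos: [0.5483, 0.0686, 0.027]
orientation: [1.424, 1.051, -1.423]
contact_force: [0.7, 0.5, -0.7]
grip_width: 0.0848
```

Emit:
carry_out(targets=[0.085,0,0,0,0,0,0,0.06,0,0,0,0,0,0,0.06,0,0,0,0,0,0,0.06,0,0,0,0,0,0,0.06,0,0,0,0,0,0,0.06,0,0,0,0,0,0])

```text
clock: 5.82
tcp_pos: [0.5452, 0.0696, 0.0268]
orientation: [1.421, 1.059, -1.427]
contact_force: [-8.3, 2.3, 8.8]
grip_width: 0.0613
```

Run:
```python
from h import *
info()
```

```text
t 5.83 tcp [0.5452 0.0696 0.0268] ydeg -16.9 down [-0.005  0.001 -1.   ] F [-8.3  2.3  8.8] Mo [0.58 1.92 0.  ] w 0.0613 j [-0.75  0.68  0.69  2.03 -0.69  0.68  0.09]
```

Emit:
carry_out(targets=[0.085,0,0,0,0,0,0,0.085,-0.002,0,0,0,0,0,0.085,-0.06,0,0,0,0,0,0.085,-0.12,0,0,0,0,0,0.06,-0.18,0,0,0,0,0,0.05,-0.22,-0.01,-0.015,-1,0,0,0.04,-0.22,-0.03,-0.04,-3,0,0,0.04,-0.22,-0.055,-0.075,-5,0,0,0.035,-0.22,-0.083,-0.1125,-6.8,0,0,0.035,-0.22,-0.083,-0.1125,-6.8,0,0,0.035,-0.22,-0.083,-0.1125,-6.8,0,0])

```text
clock: 7.2
tcp_pos: [0.4999, 0.2004, 0.2473]
orientation: [0.987, 1.339, -0.99]
contact_force: [-0.2, 0.0, 0.3]
grip_width: 0.0349
```

Run:
```python
from h import *
info(); tcp=state()[0]['tcp_pos']
s=r.grab_frame("scene");t=r.grab_frame("top");cv2.imwrite("pics/s2.png",s);cv2.imwrite("pics/t2.png",t)
print(proj("top",tcp),proj("scene",tcp))
crop(t,245,160,345,250,5,"pics/f.png")
a=cv2.imread("pics/f.png");b=cv2.resize(s[120:220,190:290],None,fx=2.9,fy=2.9);c=np.zeros((450,795,3),np.uint8);c[:,:500]=a;c[:290,500:790]=b;cv2.imwrite("pics/f.png",c)
```

```text
t 7.2 tcp [0.4999 0.2004 0.2473] ydeg 17.0 down [-0.004  0.001 -1.   ] F [-0.2  0.   0.3] Mo [-0.07 -0.01 -0.01] w 0.0349 j [-1.18  0.31  0.85  1.9  -0.27  1.05  0.08]
[[284.67612733 208.08103081]] [[246.73706912 141.73739996]]
```

View pics/f.png

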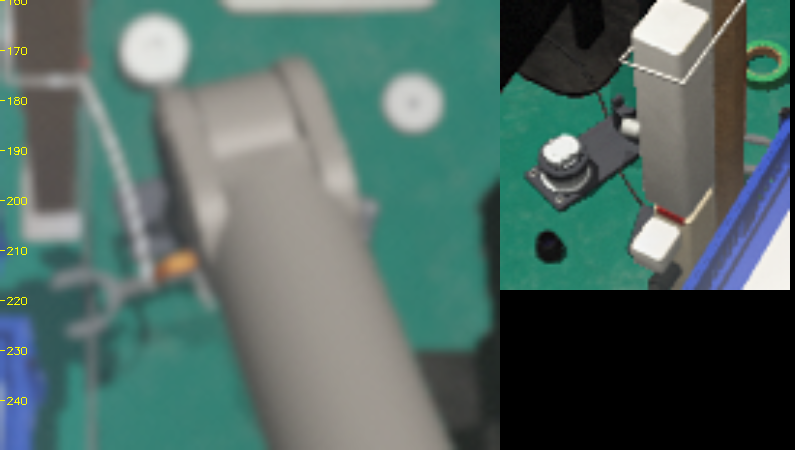

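Emit:
carry_out(targets=[0.024,0.02,0,0,0,0,0,0.024,0.04,0,0,0,0,0,0.024,0.055,0,0,0,0,0,0.024,0.065,0,0,0,0,0,0.024,0.075,0,0,0,0,0,0.024,0.082,0,0,0,0,0,0.024,0.0865,0,0,0,0,0,0.024,0.0865,0,0,0,0,0], squeeze=20)

```text
clock: 8.3
tcp_pos: [0.4997, 0.1996, 0.1606]
orientation: [0.988, 1.338, -0.991]
contact_force: [-0.4, 0.2, 0.9]
grip_width: 0.024
```

Emit:
carry_out(targets=[0.004,0,0,0,0,0,0,0.004,0,0,0,0,0,0,0.004,0,0,0,0,0,0,0.004,0,0,0,0,0,0], squeeze=25)

```text
clock: 8.8
tcp_pos: [0.5, 0.1997, 0.1609]
orientation: [0.988, 1.338, -0.991]
contact_force: [-0.3, -0.2, 3.1]
grip_width: 0.0092
```

Run:
```python
from h import *
info()
```

```text
t 8.8 tcp [0.5    0.1997 0.1609] ydeg 16.9 down [-0.004  0.001 -1.   ] F [-0.3 -0.2  3.1] Mo [-0.01  0.04  0.01] w 0.0092 j [-1.1   0.42  0.77  1.99 -0.38  0.88  0.18]
```

Emit:
carry_out(targets=[0.004,0,0,0,0,0,0,0.004,0,0,0,0,0,0,0.004,-0.012,0,0,0,0,0,0.004,-0.023,0,0,0,0,0,0.004,-0.023,0,0,0,0,0,0.004,-0.023,-0.02,0,0,0,0,0.004,-0.023,-0.045,0,0,0,0,0.004,-0.023,-0.07,0,0,0,0,0.004,-0.023,-0.076,0,0,0,0,0.004,-0.023,-0.076,0,0,0,0], squeeze=90)

```text
clock: 10.05
tcp_pos: [0.4276, 0.1779, 0.1844]
orientation: [0.989, 1.338, -0.99]
contact_force: [0.9, -0.4, -2.6]
grip_width: 0.0069
```

Run:
```python
from h import *
info()
t=r.grab_frame("top");s=r.grab_frame("scene");cv2.imwrite("pics/t3.png",t);cv2.imwrite("pics/s3.png",s)
crop(t,245,160,345,250,5,"pics/g.png")
a=cv2.imread("pics/g.png");b=cv2.resize(s[120:220,190:290],None,fx=2.9,fy=2.9);c=np.zeros((450,795,3),np.uint8);c[:,:500]=a;c[:290,500:790]=b;cv2.imwrite("pics/g.png",c)
```

```text
t 10.05 tcp [0.4276 0.1779 0.1844] ydeg 16.9 down [-0.003  0.002 -1.   ] F [ 0.9 -0.4 -2.6] Mo [ 0.05 -0.09  0.04] w 0.0069 j [-1.26  0.24  0.85  2.13 -0.24  0.87  0.04]
```

View pics/g.png

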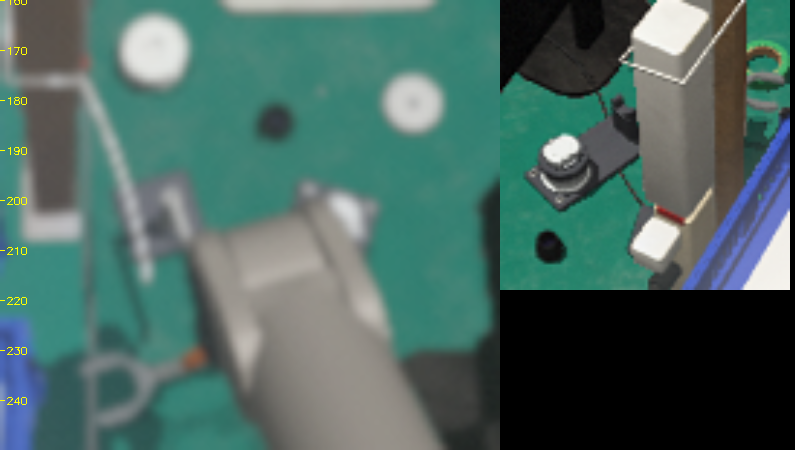

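Emit:
carry_out(targets=[0.004,-0.03,0,0,0,0,0,0.004,-0.06,0,0,0,0,0,0.004,-0.08,0,0.03,1,0,0,0.004,-0.08,0,0.06,3,0,0,0.004,-0.08,0,0.083,5,0,0,0.004,-0.08,0,0.083,7,0,0,0.004,-0.08,0,0.083,9,0,0,0.004,-0.08,0,0.083,11,0,0,0.004,-0.08,0,0.083,13,0,0,0.004,-0.08,0,0.083,15,0,0,0.004,-0.08,0,0.083,17,0,0,0.004,-0.08,0,0.083,19,0,0])

```text
clock: 11.65
tcp_pos: [0.4535, 0.0985, 0.2647]
orientation: [2.114, 0.215, -2.117]
contact_force: [0.5, -0.7, -1.7]
grip_width: 0.0069
```

Run:
```python
from h import *
delta((.4515,.0984,.17,-107))
```

```text
t 11.65 tcp [0.4535 0.0985 0.2647] ydeg -78.4 down [-0.001  0.001 -1.   ] F [ 0.5 -0.7 -1.7] Mo [-0.01 -0.03  0.03] w 0.0069 j [-1.45  0.16  1.25  2.05 -0.17  1.05 -1.49]
(0.4515, 0.0984, 0.17, -107) -> [ 0.0947 -0.0002  0.0019] [5.72 0.01 0.01]
```

Emit:
carry_out(targets=[0.004,0,0,0.002,2,0,0,0.004,0,0,0.002,4,0,0,0.004,0.03,0,0.002,5.7,0,0,0.004,0.06,0,0.002,5.7,0,0,0.004,0.095,0,0.002,5.7,0,0,0.004,0.095,0,0.002,5.7,0,0,0.004,0.095,0,0.002,5.7,0,0])

```text
clock: 12.52
tcp_pos: [0.4527, 0.098, 0.1708]
orientation: [-2.063, 0.307, 2.062]
contact_force: [0.8, -0.1, -1.4]
grip_width: 0.0067
```

Run:
```python
from h import *
delta((.4515,.0984,.14,-107))
t=r.grab_frame("top");s=r.grab_frame("scene");cv2.imwrite("pics/t4.png",t);cv2.imwrite("pics/s4.png",s)
a=cv2.resize(s[130:210,190:260],None,fx=6,fy=6,interpolation=cv2.INTER_CUBIC);b=cv2.resize(t[185:245,285:335],None,fx=7,fy=7,interpolation=cv2.INTER_CUBIC)
c=np.zeros((480,790,3),np.uint8);c[:480,:420]=a;c[:420,430:780]=b;cv2.imwrite("pics/i.png",c)
```

```text
t 12.53 tcp [0.4527 0.098  0.1708] ydeg -106.9 down [ 0.  0. -1.] F [ 0.8 -0.1 -1.4] Mo [-0.   -0.02 -0.02] w 0.0067 j [-1.26  0.38  1.14  2.16 -0.45  0.87 -1.72]
(0.4515, 0.0984, 0.14, -107) -> [ 0.0308 -0.0001  0.0013] [ 0.01 -0.    0.  ]
```

View pics/i.png

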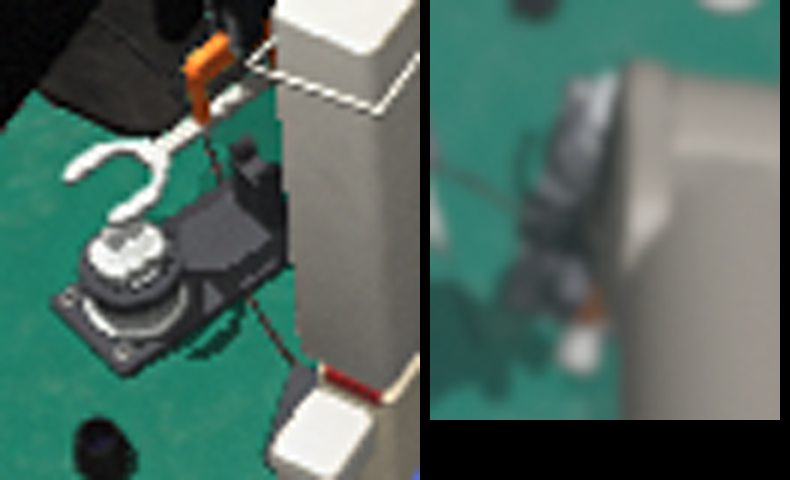

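Run:
```python
from h import *
o,M=state(); y,z=M[:,1],M[:,2]   # spanner x = tool z ; spanner y = ? tool down => sy = z_up x sx
tcp=o['tcp_pos'];sx=z;sy=np.cross([0,0,1],sx)
org=tcp-.098*sx-[0,0,.0514]
P=[org+a*sx+b*sy+[0,0,.008] for a,b in ((-16,21.5),(-16,-21.5),(25,0))] if 0 else [org+a/1000*sx+b/1000*sy+np.array([0,0,.008]) for a,b in ((-16,21.8),(-16,-21.8),(25,0),(30,0))]
print(org,proj("scene",P).round(1))
# bias check: table centre
print("table", proj("scene",[.5452,.0697,.064]), proj("top",[.5452,.0697,.064]), "meas 210.55 170.8 / 312.1 203.6")
s=cv2.imread("pics/s4.png")
print("jaw blob",blob(s,200,148,222,170,bright(150)))
m=np.zeros((384,512))
for a in np.arange(-16,30,.5):
  for b in np.arange(-26.5,26.6,.5):
    if (a<25 and abs(b)>17 and (a<8 or np.hypot(a-3,b)<27)): 
        p=proj("scene",org+a/1000*sx+b/1000*sy+np.array([0,0,.008]))[0]; m[int(round(p[1])),int(round(p[0]))]=1
q=np.argwhere(m>0).mean(0)[::-1];print("model",q)
```

```text
[0.54650073 0.06993678 0.11973901] [[200.4 158.4]
 [208.6 165.8]
 [213.8 155.5]
 [214.9 154.7]]
table [[210.40131919 170.34593474]] [[311.56620026 203.81647275]] meas 210.55 170.8 / 312.1 203.6
jaw blob (array([212.12, 157.11]), array([ 21.25 ,  17.125, 718.25 ]))
model [208.61333333 159.52      ]
```

Emit:
carry_out(targets=[0.004,0.025,0,0.001,0,0,0,0.004,0.042,0,0.001,0,0,0,0.004,0.047,0,0.001,0,0,0,0.004,0.05,0,0.001,0,0,0,0.004,0.053,0,0.001,0,0,0,0.004,0.056,0,0.001,0,0,0,0.004,0.058,0,0.001,0,0,0,0.004,0.058,0,0.001,0,0,0])

```text
clock: 13.62
tcp_pos: [0.4519, 0.0989, 0.113]
orientation: [-2.063, 0.305, 2.061]
contact_force: [-0.5, 0.4, -1.9]
grip_width: 0.0072
```

Run:
```python
from h import *
delta((.4515,.0984,.1054,-107))
```

```text
t 13.62 tcp [0.4519 0.0989 0.113 ] ydeg -106.9 down [ 0.001  0.002 -1.   ] F [-0.5  0.4 -1.9] Mo [ 0.16 -0.01 -0.02] w 0.0072 j [-1.14  0.47  1.    2.2  -0.58  0.76 -1.61]
(0.4515, 0.0984, 0.1054, -107) -> [0.0076 0.0006 0.0002] [ 0.02 -0.01  0.02]
```

Emit:
carry_out(targets=[0.004,0.002,0.0005,0,0,0,0,0.004,0.004,0.0005,0,0,0,0,0.004,0.006,0.0005,0,0,0,0,0.004,0.008,0.0005,0,0,0,0,0.004,0.009,0.0005,0,0,0,0,0.004,0.009,0.0005,0,0,0,0])

```text
clock: 14.38
tcp_pos: [0.4521, 0.099, 0.1052]
orientation: [-2.061, 0.302, 2.061]
contact_force: [-6.1, 1.6, 22.4]
grip_width: 0.0067
```

Run:
```python
from h import *
delta((.4515,.0984,.1054,-107))
```

```text
t 14.38 tcp [0.4521 0.099  0.1052] ydeg -106.9 down [ 0.001  0.004 -1.   ] F [-6.1  1.6 22.4] Mo [0.59 1.45 0.07] w 0.0067 j [-1.12  0.48  0.97  2.21 -0.61  0.75 -1.59]
(0.4515, 0.0984, 0.1054, -107) -> [-0.0002  0.0007  0.0004] [0.02 0.01 0.05]
```

Emit:
carry_out(targets=[0.035,0,0,0,0,0,0,0.035,0,0,0,0,0,0,0.035,-0.02,0,0,0,0,0,0.035,-0.06,0,0,0,0,0,0.05,-0.1,0,-0.02,0,0,0,0.085,-0.1,0.001,-0.06,-2,0,0,0.085,-0.1,0.001,-0.0975,-4,0,0,0.085,-0.1,0.001,-0.0975,-6,0,0,0.085,-0.1,0.001,-0.0975,-8,0,0,0.085,-0.1,0.001,-0.0975,-10,0,0,0.085,-0.1,0.001,-0.0975,-10,0,0], squeeze=20)

```text
clock: 15.75
tcp_pos: [0.5448, 0.0688, 0.2049]
orientation: [1.898, 0.565, -1.895]
contact_force: [-0.5, -0.0, 0.0]
grip_width: 0.085
```

Run:
```python
from h import *
delta((.5452,.0697,.1,-57),(.5452,.0697,.025,-57))
t=r.grab_frame("top");s=r.grab_frame("scene");cv2.imwrite("pics/t5.png",t);cv2.imwrite("pics/s5.png",s)
a=cv2.resize(s[130:210,190:260],None,fx=6,fy=6,interpolation=cv2.INTER_CUBIC);b=cv2.resize(t[185:245,285:335],None,fx=7,fy=7,interpolation=cv2.INTER_CUBIC)
c=np.zeros((480,790,3),np.uint8);c[:480,:420]=a;c[:420,430:780]=b;cv2.imwrite("pics/k.png",c)
```

```text
t 15.75 tcp [0.5448 0.0688 0.2049] ydeg -57.0 down [ 0.     0.004 -1.   ] F [-0.5 -0.   0. ] Mo [-0.01 -0.01 -0.03] w 0.085 j [-0.88  0.39  0.82  1.93 -0.34  0.97 -0.89]
(0.5452, 0.0697, 0.1, -57) -> [ 0.1049 -0.0002 -0.0005] [-0.01 -0.03  0.04]
(0.5452, 0.0697, 0.025, -57) -> [ 1.799e-01  1.000e-04 -3.000e-04] [-0.01 -0.03  0.04]
```

View pics/k.png

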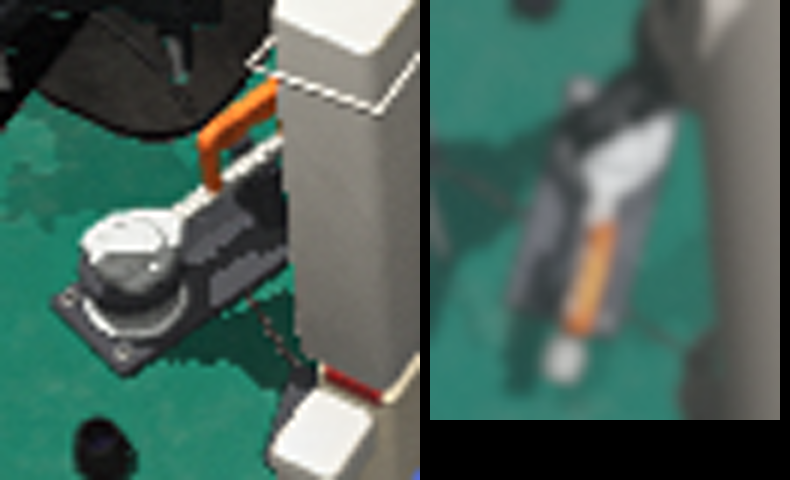

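Emit:
carry_out(targets=[0.085,0.05,0,0,0,0,0,0.085,0.09,0,0,0,0,0,0.085,0.115,0,0,0,0,0,0.085,0.135,0,0,0,0,0,0.085,0.155,0,0,0,0,0,0.085,0.17,0,0,0,0,0,0.085,0.18,0,0,0,0,0,0.085,0.18,0,0,0,0,0,0.06,0.18,0,0,0,0,0,0.06,0.18,0,0,0,0,0,0.06,0.18,0,0,0,0,0,0.06,0.18,0,0,0,0,0], squeeze=25)

```text
clock: 17.35
tcp_pos: [0.5454, 0.0699, 0.0257]
orientation: [1.9, 0.564, -1.895]
contact_force: [-0.9, -1.1, 6.1]
grip_width: 0.0613
```

Emit:
carry_out(targets=[0.058,0,0,0,0,0,0,0.058,0,0,0,0,0,0,0.058,0,0,0,0,0,0], squeeze=50)

```text
clock: 17.73
tcp_pos: [0.5454, 0.07, 0.026]
orientation: [1.9, 0.564, -1.895]
contact_force: [-1.0, 0.6, 5.4]
grip_width: 0.0605
```

Run:
```python
from h import *
info()
```

```text
t 17.73 tcp [0.5454 0.07   0.026 ] ydeg -57.1 down [ 0.001  0.005 -1.   ] F [-1.   0.6  5.4] Mo [ 0.03  0.48 -0.01] w 0.0605 j [-0.69  0.64  0.6   2.03 -0.61  0.64 -0.68]
```

Emit:
carry_out(targets=[0.058,0,0,0,1,0,0,0.058,0,0,0,2,0,0,0.058,0,0,0,3,0,0,0.058,0,0,0,4,0,0,0.058,0.0005,0,0,5,0,0,0.058,0.0005,0,0,6,0,0,0.058,0.0005,0,0,7,0,0,0.058,0.001,0,0,8,0,0,0.058,0.001,0,0,9,0,0,0.058,0.001,0,0,10,0,0])

```text
clock: 18.98
tcp_pos: [0.5454, 0.0698, 0.0253]
orientation: [-2.058, 0.307, 2.056]
contact_force: [-2.9, -0.2, 5.2]
grip_width: 0.061
```

Run:
```python
from h import *
info()
```

```text
t 18.98 tcp [0.5454 0.0698 0.0253] ydeg -107.3 down [ 0.001  0.005 -1.   ] F [-2.9 -0.2  5.2] Mo [-0.14  0.42  0.21] w 0.061 j [-0.84  0.73  0.81  2.04 -0.83  0.73 -1.36]
```

Emit:
carry_out(targets=[0.058,0,0,0,1,0,0,0.058,0,0,0,2,0,0,0.058,0,0,0,3,0,0,0.058,0,0,0,4,0,0,0.058,0.0005,0,0,5,0,0,0.058,0.0005,0,0,6,0,0,0.058,0.0005,0,0,7,0,0,0.058,0.001,0,0,8,0,0,0.058,0.001,0,0,9,0,0,0.058,0.001,0,0,9.8,0,0])

```text
clock: 20.23
tcp_pos: [0.5452, 0.0695, 0.0246]
orientation: [-1.506, 0.979, 1.509]
contact_force: [-3.2, -1.4, 6.0]
grip_width: 0.0604
```

Run:
```python
from h import *
info()
```

```text
t 20.23 tcp [0.5452 0.0695 0.0246] ydeg -156.2 down [ 0.001  0.004 -1.   ] F [-3.2 -1.4  6. ] Mo [-0.25  0.59  1.81] w 0.0604 j [-0.94  0.85  1.    2.05 -1.01  0.85 -2.06]
```

Emit:
carry_out(targets=[0.085,0,0,0,-0.5,0,0,0.085,0,0,0,-0.5,0,0,0.085,0,0,0,-0.5,0,0,0.085,0,0,0,-2,0,0,0.085,0,0,0,-4,0,0,0.085,0,0,0,-6,0,0,0.085,0,0,0,-8,0,0,0.085,0,0,0,-10,0,0,0.085,0,0,0,-12,0,0,0.085,0,0,0,-12,0,0])

```text
clock: 21.48
tcp_pos: [0.5454, 0.0695, 0.0248]
orientation: [-2.163, 0.113, 2.162]
contact_force: [-0.4, -0.3, 0.1]
grip_width: 0.0852
```

Emit:
carry_out(targets=[0.058,0,0,0,0,0,0,0.058,0,0,0,0,0,0,0.058,0,0,0,0,0,0,0.058,0,0,0,0,0,0,0.058,0,0,0,0,0,0,0.058,0,0,0,1,0,0,0.058,0,0,0,2,0,0,0.058,0,0,0,2,0,0], squeeze=50)

```text
clock: 22.48
tcp_pos: [0.5461, 0.0695, 0.0252]
orientation: [-2.071, 0.289, 2.068]
contact_force: [-0.4, -1.0, 5.0]
grip_width: 0.0604
```

Run:
```python
from h import *
info()
```

```text
t 22.48 tcp [0.5461 0.0695 0.0252] ydeg -106.1 down [ 0.002  0.003 -1.   ] F [-0.4 -1.   5. ] Mo [-0.22 -0.06  1.83] w 0.0604 j [-0.84  0.73  0.82  2.04 -0.83  0.73 -1.34]
```

Emit:
carry_out(targets=[0.085,0,0,0,-1,0,0,0.085,0,0,0,-0.5,0,0,0.085,0,0,0,0,0,0,0.085,-0.03,0,0,0,0,0,0.085,-0.08,0,0,0,0,0,0.085,-0.13,0,0,0,0,0,0.06,-0.17,0,0.02,0.2,0,0,0.05,-0.17,-0.0017,0.06,0.2,0,0,0.03,-0.17,-0.0017,0.099,0.2,0,0,0.03,-0.17,-0.0017,0.099,0.2,0,0,0.03,-0.17,-0.0017,0.099,0.2,0,0])

```text
clock: 23.85
tcp_pos: [0.4516, 0.0982, 0.1953]
orientation: [-2.061, 0.306, 2.057]
contact_force: [-0.6, -0.5, -0.6]
grip_width: 0.0301
```

Run:
```python
from h import *
delta((.4516,.0985,.107,-107))
t=r.grab_frame("top");s=r.grab_frame("scene");cv2.imwrite("pics/t6.png",t);cv2.imwrite("pics/s6.png",s)
a=cv2.resize(s[150:200,195:255],None,fx=8,fy=8,interpolation=cv2.INTER_CUBIC);b=cv2.resize(t[185:245,290:330],None,fx=7,fy=7,interpolation=cv2.INTER_CUBIC)
c=np.zeros((480,790,3),np.uint8);c[:400,:480]=a;c[:420,490:770]=b;cv2.imwrite("pics/l.png",c)
```

```text
t 23.85 tcp [0.4516 0.0982 0.1953] ydeg -107.1 down [ 0.003  0.003 -1.   ] F [-0.6 -0.5 -0.6] Mo [ 0.03 -0.04  0.02] w 0.0301 j [-1.36  0.38  1.27  2.14 -0.46  0.94 -1.7 ]
(0.4516, 0.0985, 0.107, -107) -> [0.0883 0.0001 0.0003] [-0.03 -0.02  0.05]
```

View pics/l.png

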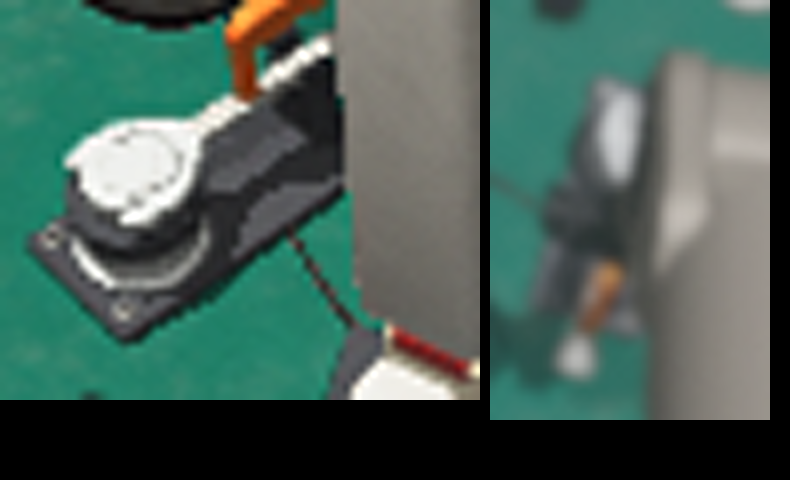

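Emit:
carry_out(targets=[0.03,0.03,0,0,0,0,0,0.03,0.055,0,0,0,0,0,0.03,0.075,0,0,0,0,0,0.03,0.087,0,0,0,0,0,0.03,0.087,0,0,0,0,0,0.004,0.087,0,0,0,0,0,0.004,0.087,0,0,0,0,0,0.004,0.087,0,0,0,0,0,0.004,0.087,0,0,0,0,0], squeeze=25)

```text
clock: 25.08
tcp_pos: [0.4532, 0.098, 0.109]
orientation: [-2.063, 0.307, 2.054]
contact_force: [-0.4, 0.7, 6.0]
grip_width: 0.0089
```

Emit:
carry_out(targets=[0.004,0,0,0,0,0,0,0.004,0,0,0,0,0,0,0.004,-0.005,0,0,0,0,0,0.004,-0.012,0,0,0,0,0,0.004,-0.02,0,0,0,0,0,0.004,-0.04,0,0,0,0,0,0.004,-0.08,0,0,0,0,0,0.004,-0.12,0,0,0,0,0,0.004,-0.15,0,0,0,0,0,0.004,-0.15,0,0,0,0,0], squeeze=90)

```text
clock: 26.32
tcp_pos: [0.4535, 0.0979, 0.2606]
orientation: [-2.064, 0.302, 2.051]
contact_force: [0.1, 0.4, -0.9]
grip_width: 0.0061
```

Run:
```python
from h import *
delta((.4515,.0984,.2,17),(.428,.178,.2,17))
```

```text
t 26.32 tcp [0.4535 0.0979 0.2606] ydeg -107.1 down [ 0.007  0.006 -1.   ] F [ 0.1  0.4 -0.9] Mo [0.05 0.03 0.01] w 0.0061 j [-1.54  0.27  1.43  2.06 -0.31  1.05 -1.83]
(0.4515, 0.0984, 0.2, 17) -> [0.0606 0.0006 0.0024] [-2.482e+01 -1.300e-01 -1.000e-02]
(0.428, 0.178, 0.2, 17) -> [ 0.0609 -0.0685  0.0483] [-2.482e+01 -1.300e-01 -1.000e-02]
```

Emit:
carry_out(targets=[0.004,0,0,0,-2,0,0,0.004,0,0,0,-4,0,0,0.004,0,0,0,-6,0,0,0.004,0,0,0,-8,0,0,0.004,0,0,0,-10,0,0,0.004,0,0,0,-12,0,0,0.004,0,0,0,-14,0,0,0.004,0,0,0,-16,0,0,0.004,0,0,0,-18,0,0,0.004,0,0,0,-20,0,0,0.004,0,0,0,-22,0,0,0.004,0,0,0,-24,0,0])

```text
clock: 27.82
tcp_pos: [0.4525, 0.0976, 0.2594]
orientation: [1.044, 1.309, -1.032]
contact_force: [0.1, 0.2, -2.5]
grip_width: 0.006
```

Run:
```python
from h import *
delta((.4276,.1785,.2606,17),(.4276,.1785,.188,17))
```

```text
t 27.82 tcp [0.4525 0.0976 0.2594] ydeg 13.2 down [ 0.005  0.005 -1.   ] F [ 0.1  0.2 -2.5] Mo [-0.    0.   -0.02] w 0.006 j [-1.23  0.1   0.97  2.06 -0.1   1.03  0.02]
(0.4276, 0.1785, 0.2606, 17) -> [-0.0009 -0.0057 -0.0845] [-0.76 -0.04 -0.07]
(0.4276, 0.1785, 0.188, 17) -> [ 0.0717 -0.0062 -0.0842] [-0.76 -0.04 -0.07]
```

Emit:
carry_out(targets=[0.004,0,0,-0.02,-0.76,0,-0.07,0.004,0,-0.003,-0.05,-0.76,0,-0.07,0.004,0,-0.006,-0.084,-0.76,0,-0.07,0.004,0,-0.006,-0.084,-0.76,0,-0.07,0.004,0.03,-0.006,-0.084,-0.76,0,-0.07,0.004,0.06,-0.006,-0.084,-0.76,0,-0.07,0.004,0.072,-0.006,-0.084,-0.76,0,-0.07,0.004,0.072,-0.006,-0.084,-0.76,0,-0.07])

```text
clock: 28.82
tcp_pos: [0.4274, 0.178, 0.1872]
orientation: [0.989, 1.338, -0.989]
contact_force: [-0.6, -0.9, -2.0]
grip_width: 0.0058
```

Run:
```python
from h import *
delta((.4996,.2009,.188,17),(.4996,.2009,.1645,17))
t=r.grab_frame("top");s=r.grab_frame("scene")
o=lambda th:(lambda c:(c[...,2]-c[...,0]-th))
for n,im in(("t3",cv2.imread("pics/t3.png")),("now",t)):
    print(n,blob(im,276,222,296,240,o(40)),blob(im,255,222,285,250,lambda c:np.where(np.abs(c[...,1]-c[...,2])<18,c[...,1],0)-95))
```

```text
t 28.82 tcp [0.4274 0.178  0.1872] ydeg 17.0 down [-0.002  0.002 -1.   ] F [-0.6 -0.9 -2. ] Mo [-0.02 -0.04 -0.01] w 0.0058 j [-1.27  0.24  0.87  2.13 -0.24  0.87  0.04]
(0.4996, 0.2009, 0.188, 17) -> [-0.0009  0.0757 -0.0009] [-0.01 -0.03  0.02]
(0.4996, 0.2009, 0.1645, 17) -> [ 0.0226  0.0758 -0.0008] [-0.01 -0.03  0.02]
t3 (array([283.55, 231.17]), array([ 3.375,  2.75 , 52.75 ])) (array([269.86, 237.11]), array([ 22.75 ,  21.   , 942.625]))
now (array([283.56, 231.28]), array([ 3.125,  2.75 , 45.625])) (array([270.18, 237.12]), array([ 22.25 ,  20.75 , 917.125]))
```

Emit:
carry_out(targets=[0.004,-0.001,0.02,0,0,0,0,0.004,-0.001,0.045,0,0,0,0,0.004,-0.001,0.07,0,0,0,0,0.004,-0.001,0.076,-0.001,0,0,0,0.004,-0.001,0.076,-0.001,0,0,0,0.004,0.008,0.076,-0.001,0,0,0,0.004,0.015,0.076,-0.001,0,0,0,0.004,0.02,0.076,-0.001,0,0,0,0.004,0.0225,0.076,-0.001,0,0,0,0.004,0.0235,0.076,-0.001,0,0,0,0.004,0.0235,0.076,-0.001,0,0,0])

```text
clock: 30.3
tcp_pos: [0.5008, 0.2015, 0.1653]
orientation: [0.992, 1.338, -0.986]
contact_force: [-2.5, -2.3, 3.4]
grip_width: 0.006
```

Run:
```python
from h import *
info()
```

```text
t 30.3 tcp [0.5008 0.2015 0.1653] ydeg 17.0 down [-0.     0.004 -1.   ] F [-2.5 -2.3  3.4] Mo [-0.27  0.45 -0.02] w 0.006 j [-1.11  0.42  0.79  1.98 -0.39  0.89  0.18]
```

Emit:
carry_out(targets=[0.022,0,0,0,0,0,0,0.022,0,0,0,0,0,0,0.022,0,0,0,0,0,0,0.022,-0.01,0,0,0,0,0,0.022,-0.03,0,0,0,0,0,0.022,-0.07,0,0,0,0,0,0.03,-0.12,0,0,0,0,0,0.04,-0.13,0,0.03,0,0,0,0.04,-0.13,0,0.08,0,0,0,0.04,-0.13,0,0.13,0,0,0,0.04,-0.13,0,0.13,0,0,0], squeeze=20)

```text
clock: 31.68
tcp_pos: [0.5396, 0.0715, 0.2959]
orientation: [0.998, 1.333, -0.992]
contact_force: [-0.3, 0.6, -0.1]
grip_width: 0.0398
```

Run:
```python
from h import *
delta((.662,-.0125,.2,0),(.662,-.0125,.03,0))
t=r.grab_frame("top");s=r.grab_frame("scene");cv2.imwrite("pics/t7.png",t);cv2.imwrite("pics/s7.png",s)
o=lambda th:(lambda c:(c[...,2]-c[...,0]-th))
t0=cv2.imread("pics/top0.png");s0=cv2.imread("pics/scene0.png")
for im in (t0,t): print("orange",blob(im,265,200,300,222,o(60)),"butt",blob(im,289,203,301,216,bright(140)),"d50",blob(im,318,172,337,190,bright(150)),"d26",blob(im,353,168,368,182,lambda c:40-(c[...,1]-c[...,2])))
for im in (s0,s): print("d50",blob(im,164,184,187,205,bright(160)),"d26",blob(im,131,175,147,190,lambda c:40-(c[...,1]-c[...,2])))
c=np.zeros((520,790,3),np.uint8);c[:320,:400]=cv2.resize(t[160:240,250:350],None,fx=4,fy=4,interpolation=cv2.INTER_CUBIC);b=cv2.resize(s[140:250,130:225],None,fx=4,fy=4,interpolation=cv2.INTER_CUBIC);c[:440,405:785]=b;cv2.imwrite("pics/m.png",c)
```

```text
t 31.68 tcp [0.5396 0.0715 0.2959] ydeg 16.5 down [ 0.002  0.004 -1.   ] F [-0.3  0.6 -0.1] Mo [0.01 0.02 0.02] w 0.0398 j [-1.    0.28  0.94  1.84 -0.25  1.15  0.31]
(0.662, -0.0125, 0.2, 0) -> [0.0958 0.0933 0.1155] [ 3.3  -0.04 -0.02]
(0.662, -0.0125, 0.03, 0) -> [0.2658 0.0929 0.1161] [ 3.3  -0.04 -0.02]
orange (array([283.38, 211.38]), array([ 15.75,   7.25, 413.  ])) butt (array([293.98, 209.12]), array([  5.625,   5.   , 184.375])) d50 (array([327.12, 180.15]), array([ 11.5  ,  11.25 , 817.875])) d26 (array([359.67, 174.71]), array([  5.625,   5.375, 182.875]))Traceback (most recent call last):
  File "<stdin>", line 6, in <module>
  File "h.py", line 31, in blob
    k=1+np.argmax(s[1:,4]); return ((ce[k]+.5)/8-.5+[x0,y0]).round(2), s[k,2:]/8
        ~~~~~~~~~^^^^^^^^^
    return _wrapfunc(a, 'argmax', axis=axis, out=out, **kwds)
    return bound(*args, **kwds)
ValueError: attempt to get argmax of an empty sequence
```

View pics/m.png

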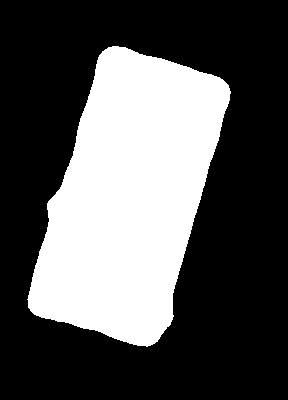

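```bash
cat >> h.py <<'E'
def sb(n,im,box,f):
    try: print(n,*blob(im,*box,f))
    except ValueError: print(n,"none")
orange=lambda th:(lambda c:(c[...,2]-c[...,0]-th))
ngr=lambda th:(lambda c: th-(c[...,1]-c[...,2]))
def report(t,s):
    sb("T orange",t,(262,200,300,222),orange(60)); sb("T butt",t,(289,203,301,216),bright(140)); sb("T jaw",t,(254,210,270,229),bright(130))
    sb("S butt",s,(228,157,240,170),bright(140)); sb("S jaw",s,(272,160,290,190),bright(140))
    sb("T d50",t,(318,172,337,190),bright(150)); sb("T d26",t,(353,168,368,182),ngr(40)); sb("S d50",s,(164,184,187,205),bright(160)); sb("S d26",s,(131,175,147,190),ngr(40))
E
python3 - <<'E'
from h import *
for k in ("0","7"):
    t=cv2.imread("pics/top0.png" if k=="0" else "pics/t7.png");s=cv2.imread("pics/scene0.png" if k=="0" else "pics/s7.png");print(k);report(t,s)
E
```

```text
0
T orange [283.38 211.38] [ 15.75   7.25 413.  ]
T butt [293.98 209.12] [  5.625   5.    184.375]
T jaw [262.9  219.03] [ 15.125  15.375 920.625]
S butt [234.76 162.98] [  6.375   5.125 213.25 ]
S jaw [278.32 167.26] [  9.75   3.75 176.  ]
T d50 [327.12 180.15] [ 11.5    11.25  817.875]
T d26 [359.67 174.71] [  5.625   5.375 182.875]
S d50 [175.24 193.99] [ 13.25   11.125 912.25 ]
S d26 [138.96 182.29] [  7.625   6.625 312.   ]
7
T orange [283.27 211.07] [ 13.75    5.625 203.875]
T butt none
T jaw [260.51 214.68] [ 10.125   4.625 236.5  ]
S butt none
S jaw [278.26 169.51] [  6.625   4.    133.375]
T d50 [333.7  178.83] [  5.75  14.75 585.25]
T d26 [358.13 174.74] [  12.     14.   1256.25]
S d50 [175.24 193.99] [ 13.25  11.   912.25]
S d26 [138.97 182.28] [  7.625   6.625 311.125]
```

Emit:
carry_out(targets=[0.06,0,0.03,0.04,0,0,0,0.06,0,0.06,0.08,0,0,0,0.06,0,0.0935,0.115,0,0,0,0.06,0,0.0935,0.115,0,0,0,0.06,0.05,0.0935,0.115,0,0,0,0.06,0.1,0.0935,0.115,0,0,0,0.06,0.15,0.0935,0.115,0,0,0,0.06,0.2,0.0935,0.115,0,0,0,0.058,0.236,0.0935,0.115,0,0,0,0.058,0.236,0.0935,0.115,0,0,0])

```text
clock: 33.02
tcp_pos: [0.6591, -0.0022, 0.0562]
orientation: [0.99, 1.344, -0.987]
contact_force: [-0.0, 0.1, 1.2]
grip_width: 0.0578
```

Run:
```python
from h import *
delta((.662,-.0125,.012,17))
t=r.grab_frame("top");s=r.grab_frame("scene");cv2.imwrite("pics/t8.png",t);cv2.imwrite("pics/s8.png",s);report(t,s)
```

```text
t 33.02 tcp [ 0.6591 -0.0022  0.0562] ydeg 17.1 down [-0.006  0.006 -1.   ] F [-0.   0.1  1.2] Mo [-0.05  0.01  0.02] w 0.0578 j [-0.55  0.76  0.69  1.75 -0.62  0.86  0.72]
(0.662, -0.0125, 0.012, 17) -> [ 0.0442 -0.0001  0.011 ] [ 0.01 -0.09  0.05]
T orange [281.61 211.58] [ 14.75    6.625 318.125]
T butt none
T jaw [263.71 218.87] [ 13.625  14.625 717.25 ]
S butt none
S jaw [277.54 169.31] [  8.25    4.125 163.625]
T d50 [323.39 179.3 ] [  3.5   6.5 135. ]
T d26 [353.9  172.92] [  4.5    14.    270.125]
S d50 [176.74 194.47] [ 12.875  10.625 590.125]
S d26 [138.97 182.28] [  7.625   6.625 310.875]
```

Emit:
carry_out(targets=[0.058,0,0,0.011,0,-0.1,0.05,0.058,0,0,0.011,0,-0.1,0.05,0.058,0.01,0,0.011,0,-0.1,0.05,0.058,0.025,0,0.011,0,-0.1,0.05,0.058,0.035,0,0.011,0,-0.1,0.05,0.058,0.035,0,0.011,0,-0.1,0.05])

```text
clock: 33.88
tcp_pos: [0.6644, -0.0141, 0.0234]
orientation: [0.989, 1.33, -0.986]
contact_force: [0.2, -0.3, 0.5]
grip_width: 0.0581
```

Run:
```python
from h import *
delta((.662,-.0125,.0,17))
s=r.grab_frame("scene");cv2.imwrite("pics/s9.png",s)
c=np.zeros((560,790,3),np.uint8)
c[:400,:400]=cv2.resize(s[155:235,140:220],None,fx=5,fy=5,interpolation=cv2.INTER_CUBIC)
c[:320,410:790]=cv2.resize(s[130:210,205:300],None,fx=4,fy=4,interpolation=cv2.INTER_CUBIC)
t=cv2.imread("pics/t8.png"); c[325:525,410:690]=cv2.resize(t[190:240,245:315],None,fx=4,fy=4,interpolation=cv2.INTER_CUBIC)
cv2.imwrite("pics/n.png",c)
```

```text
t 33.88 tcp [ 0.6644 -0.0141  0.0234] ydeg 17.0 down [ 0.005 -0.002 -1.   ] F [ 0.2 -0.3  0.5] Mo [-0.01  0.03  0.01] w 0.0581 j [-0.52  0.81  0.66  1.76 -0.65  0.81  0.76]
(0.662, -0.0125, 0.0, 17) -> [ 0.0234 -0.002  -0.0023] [-0.    0.04 -0.05]
```

View pics/n.png

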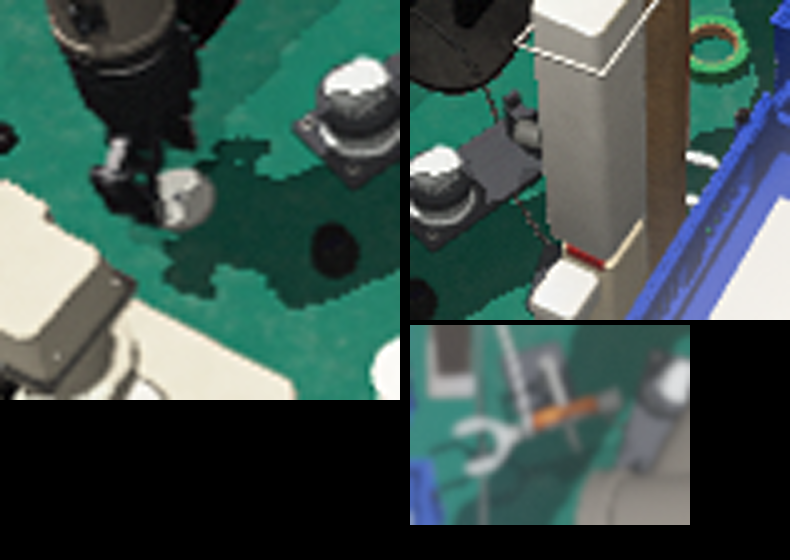

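Run:
```python
from h import *
o,M=state();p=o['tcp_pos']
for d in (-.036,.036): print(d,proj("scene",p+M[:,1]*d+np.array([0,0,.006])).round(1))
print(proj("scene",[p,[.662,-.0125,.008]]).round(1))
print("disc px", 175.24,194.0)
```

```text
-0.036 [[176.2 182.5]]
0.036 [[169.4 199.1]]
[[173.1 191.6]
 [174.9 193.7]]
disc px 175.24 194.0
```

Emit:
carry_out(targets=[0.058,0,-0.0026,-0.003,0,0,0,0.058,0.008,-0.0026,-0.003,0,0,0,0.058,0.014,-0.0026,-0.003,0,0,0,0.058,0.018,-0.0026,-0.003,0,0,0,0.058,0.021,-0.0026,-0.003,0,0,0,0.058,0.023,-0.0026,-0.003,0,0,0,0.058,0.023,-0.0026,-0.003,0,0,0])

```text
clock: 34.8
tcp_pos: [0.6618, -0.0122, 0.0011]
orientation: [0.989, 1.328, -0.985]
contact_force: [0.4, -0.4, 0.6]
grip_width: 0.0578
```

Run:
```python
from h import *
delta((.661,-.012,0,17))
```

```text
t 34.8 tcp [ 0.6618 -0.0122  0.0011] ydeg 17.0 down [ 0.006 -0.002 -1.   ] F [ 0.4 -0.4  0.6] Mo [0.02 0.01 0.01] w 0.0578 j [-0.51  0.83  0.63  1.77 -0.68  0.77  0.77]
(0.661, -0.012, 0, 17) -> [ 0.0011 -0.0007 -0.0005] [-0.01  0.04 -0.06]
```

Emit:
carry_out(targets=[0.058,0.001,0,0,0,0,0,0.058,0.002,0,0,0,0,0,0.058,0.003,0,0,0,0,0,0.058,0.0035,0,0,0,0,0,0.058,0.0035,0,0,0,0,0])

```text
clock: 35.42
tcp_pos: [0.6618, -0.0122, -0.0024]
orientation: [0.989, 1.328, -0.985]
contact_force: [-0.3, 0.2, 0.1]
grip_width: 0.058
```

Emit:
carry_out(targets=[0.046,0,0,0,0,0,0,0.046,0,0,0,0,0,0,0.046,0,0,0,0,0,0,0.046,0,0,0,0,0,0], squeeze=25)

```text
clock: 35.92
tcp_pos: [0.6619, -0.0123, -0.0022]
orientation: [0.989, 1.328, -0.985]
contact_force: [-1.2, 0.4, 5.2]
grip_width: 0.0488
```

Run:
```python
from h import *
info()
```

```text
t 35.92 tcp [ 0.6619 -0.0123 -0.0022] ydeg 17.0 down [ 0.007 -0.002 -1.   ] F [-1.2  0.4  5.2] Mo [0.11 0.31 0.04] w 0.0488 j [-0.5   0.83  0.63  1.77 -0.68  0.76  0.77]
```

Emit:
carry_out(targets=[0.058,0,0,0,0,0,0,0.058,-0.001,0,0,0,0,0,0.058,-0.001,0,0,2,0,0,0.058,-0.001,0,0,4,0,0,0.058,-0.001,0,0,6,0,0,0.058,-0.001,0,0,8,0,0,0.058,-0.001,0,0,10,0,0,0.058,-0.001,0,0,12,0,0,0.058,-0.001,0,0,14,0,0,0.058,-0.001,0,0,16,0,0,0.058,-0.001,0,0,18,0,0,0.058,-0.001,0,0,18,0,0])

```text
clock: 37.42
tcp_pos: [0.6617, -0.0121, -0.0017]
orientation: [2.065, 0.306, -2.054]
contact_force: [-0.7, 0.8, 0.7]
grip_width: 0.0578
```

Run:
```python
from h import *
delta((.6619,-.0123,-.0022,-73))
```

```text
t 37.42 tcp [ 0.6617 -0.0121 -0.0017] ydeg -72.9 down [ 0.006 -0.003 -1.   ] F [-0.7  0.8  0.7] Mo [-0.02  0.01  0.02] w 0.0578 j [-0.69  1.01  0.97  1.78 -1.03  0.95 -0.54]
(0.6619, -0.0123, -0.0022, -73) -> [ 0.0005  0.0002 -0.0001] [ 0.02 -0.06 -0.05]
```

Emit:
carry_out(targets=[0.058,0,0,0,0,-0.06,-0.05,0.046,0,0,0,0,-0.06,-0.05,0.046,0,0,0,0,-0.06,-0.05,0.046,0,0,0,0,-0.06,-0.05,0.046,0,0,0,0,-0.06,-0.05], squeeze=25)

```text
clock: 38.05
tcp_pos: [0.6619, -0.0122, -0.0014]
orientation: [2.061, 0.31, -2.061]
contact_force: [-0.4, 0.0, 2.5]
grip_width: 0.0484
```

Emit:
carry_out(targets=[0.044,0,0,0,0,0,0,0.044,0,0,0,0,0,0,0.044,-0.02,0,0,0,0,0,0.044,-0.06,0,0,0,0,0,0.044,-0.1,0,0,0,0,0,0.044,-0.14,0,0,0,0,0,0.044,-0.14,0,0,0,0,0], squeeze=45)

```text
clock: 38.92
tcp_pos: [0.6636, -0.0131, 0.1428]
orientation: [2.067, 0.308, -2.055]
contact_force: [1.0, 0.2, -1.7]
grip_width: 0.0471
```

Run:
```python
from h import *
delta((.5453,.0699,.138,-73),(.5453,.0699,.075,-73))
```

```text
t 38.92 tcp [ 0.6636 -0.0131  0.1428] ydeg -72.9 down [ 0.006 -0.    -1.   ] F [ 1.   0.2 -1.7] Mo [-0.03 -0.   -0.01] w 0.0471 j [-0.77  0.86  1.14  1.72 -0.86  1.15 -0.64]
(0.5453, 0.0699, 0.138, -73) -> [ 0.004  -0.1141  0.0887] [ 0.01 -0.06 -0.02]
(0.5453, 0.0699, 0.075, -73) -> [ 0.067  -0.1142  0.0891] [ 0.01 -0.06 -0.02]
```

Emit:
carry_out(targets=[0.044,0.004,-0.03,0.022,0,-0.06,0,0.044,0.004,-0.06,0.045,0,-0.06,0,0.044,0.004,-0.09,0.068,0,-0.06,0,0.044,0.004,-0.114,0.089,0,-0.06,0,0.044,0.004,-0.114,0.089,0,-0.06,0,0.044,0.004,-0.114,0.089,0,-0.06,0,0.044,0.03,-0.114,0.089,0,-0.06,0,0.044,0.055,-0.114,0.089,0,-0.06,0,0.044,0.055,-0.114,0.089,0,-0.06,0])

```text
clock: 40.05
tcp_pos: [0.545, 0.0687, 0.0858]
orientation: [2.059, 0.305, -2.063]
contact_force: [-0.5, -0.7, -1.4]
grip_width: 0.0473
```

Run:
```python
from h import *
delta((.5453,.0699,.068,-73),(.5453,.0699,.0626,-73))
```

```text
t 40.05 tcp [0.545  0.0687 0.0858] ydeg -73.0 down [-0.002 -0.003 -1.   ] F [-0.5 -0.7 -1.4] Mo [ 0.02 -0.04 -0.02] w 0.0473 j [-1.02  0.8   1.14  2.02 -0.92  0.96 -0.66]
(0.5453, 0.0699, 0.068, -73) -> [ 0.0178 -0.0011 -0.0007] [-0.    0.03 -0.03]
(0.5453, 0.0699, 0.0626, -73) -> [ 0.0232 -0.0011 -0.0007] [-0.    0.03 -0.03]
```

Emit:
carry_out(targets=[0.044,0.006,-0.0011,-0.0007,0,0.03,-0.03,0.044,0.012,-0.0011,-0.0007,0,0.03,-0.03,0.044,0.017,-0.0011,-0.0007,0,0.03,-0.03,0.044,0.02,-0.0011,-0.0007,0,0.03,-0.03,0.044,0.02,-0.0011,-0.0007,0,0.03,-0.03,0.044,0.02,-0.0011,-0.0007,0,0.03,-0.03])

```text
clock: 40.8
tcp_pos: [0.5454, 0.0699, 0.066]
orientation: [2.063, 0.308, -2.061]
contact_force: [0.2, -0.2, -1.2]
grip_width: 0.0479
```

Run:
```python
from h import *
delta((.5453,.0699,.0626,-73))
```

```text
t 40.8 tcp [0.5454 0.0699 0.066 ] ydeg -73.0 down [ 0.  0. -1.] F [ 0.2 -0.2 -1.2] Mo [-0.04  0.03  0.03] w 0.0479 j [-1.    0.82  1.11  2.03 -0.96  0.93 -0.64]
(0.5453, 0.0699, 0.0626, -73) -> [0.0034 0.     0.0001] [-0.   -0.01  0.  ]
```

Very well centred. Lower and release.

Emit:
carry_out(targets=[0.044,0.0015,0,0,0,0,0,0.044,0.003,0,0,0,0,0,0.044,0.0038,0,0,0,0,0,0.044,0.0038,0,0,0,0,0])

```text
clock: 41.3
tcp_pos: [0.5455, 0.07, 0.0627]
orientation: [2.063, 0.309, -2.062]
contact_force: [-2.1, -0.3, 4.0]
grip_width: 0.0475
```

Run:
```python
from h import *
info()
```

```text
t 41.3 tcp [0.5455 0.07   0.0627] ydeg -73.0 down [ 0.001  0.001 -1.   ] F [-2.1 -0.3  4. ] Mo [0.11 0.44 0.03] w 0.0475 j [-1.    0.83  1.1   2.04 -0.97  0.93 -0.63]
```

Emit:
carry_out(targets=[0.056,0,0,0,0,0,0,0.065,0,0,0,0,0,0,0.065,0,0,0,0,0,0,0.065,-0.02,0,0,0,0,0,0.065,-0.06,0,0,0,0,0,0.065,-0.12,0,0,0,0,0,0.06,-0.18,0,0,0,0,0,0.05,-0.22,0,0,0,0,0,0.04,-0.24,0,0,0,0,0,0.036,-0.24,0,0,0,0,0], squeeze=20)

```text
clock: 42.55
tcp_pos: [0.546, 0.0691, 0.305]
orientation: [2.068, 0.31, -2.059]
contact_force: [-0.6, 0.4, -0.2]
grip_width: 0.0365
```

Run:
```python
from h import *
t=r.grab_frame("top");s=r.grab_frame("scene");cv2.imwrite("pics/t10.png",t);cv2.imwrite("pics/s10.png",s)
for n,im in (("scene",s),("top",t)):
    box=(131,175,147,190) if n=="scene" else (353,168,368,182)
    p,sz=blob(im,*box,ngr(40));print(n,p,sz,at_z(n,p,.006).round(4))
sb("S discOnTable",s,(196,153,226,180),bright(140)); print(proj("scene",[.5453,.0699,.072]))
delta((.6845,-.161,.25,17),(.6845,-.161,.25,-73),(.6845,-.161,.25,-30))
```

```text
scene [138.97 182.28] [  7.625   6.5   311.   ] [ 0.6852 -0.1589  0.006 ]
top [357.48 174.  ] [  11.75   14.   1098.75] [ 0.6882 -0.1542  0.006 ]
S discOnTable [210.41 169.5 ] [ 14.125  11.5   981.375]
[[210.17628776 169.03515059]]
t 42.65 tcp [0.5449 0.0697 0.3026] ydeg -73.0 down [ 0.     0.002 -1.   ] F [-0.6  0.4  0.3] Mo [0.   0.02 0.04] w 0.036 j [-1.22  0.55  1.42  1.82 -0.57  1.28 -0.91]
(0.6845, -0.161, 0.25, 17) -> [ 0.0522  0.2615 -0.0661] [-1.8e+01 -2.0e-02  1.0e-02]
(0.6845, -0.161, 0.25, -73) -> [ 0.0522  0.2615 -0.0661] [-0.   -0.01  0.02]
(0.6845, -0.161, 0.25, -30) -> [ 0.0522  0.2615 -0.0661] [-8.6  -0.01  0.01]
```

Run:
```python
from h import *
for p in ((370,135),(368,160),(372,190)): print("tray T",p,at_z("top",p,.03).round(3))
for p in ((139,170),(136,160),(132,181)): print("tray S",p,at_z("scene",p,.03).round(3))
print("eyep",tri((106,192),(350,112)),tri((120,196),(335,130)),tri((104,206),(350,127)))
s=cv2.imread("pics/s10.png");t=cv2.imread("pics/top0.png")
c=np.zeros((600,790,3),np.uint8)
crop(s,85,140,185,260,5,"pics/q.png",10);c[:600,:500]=cv2.imread("pics/q.png")
crop(t,300,80,380,200,4,"pics/q.png",20);q=cv2.imread("pics/q.png");c[:480,505:790]=q[:,:285];cv2.imwrite("pics/o.png",c)
```

```text
tray T (370, 135) [ 0.864 -0.218  0.03 ]
tray T (368, 160) [ 0.746 -0.199  0.03 ]
tray T (372, 190) [ 0.608 -0.206  0.03 ]
tray S (139, 170) [ 0.652 -0.178  0.03 ]
tray S (136, 160) [ 0.621 -0.217  0.03 ]
tray S (132, 181) [ 0.703 -0.169  0.03 ]
eyep (array([ 0.8697586 , -0.06055227,  0.2625927 ]), np.float64(0.01756413442682063)) (array([ 0.83244952, -0.03057047,  0.20551258]), np.float64(0.027686528439476162)) (array([ 0.86579565, -0.1043468 ,  0.13879904]), np.float64(0.012570713354055294))
```

View pics/o.png

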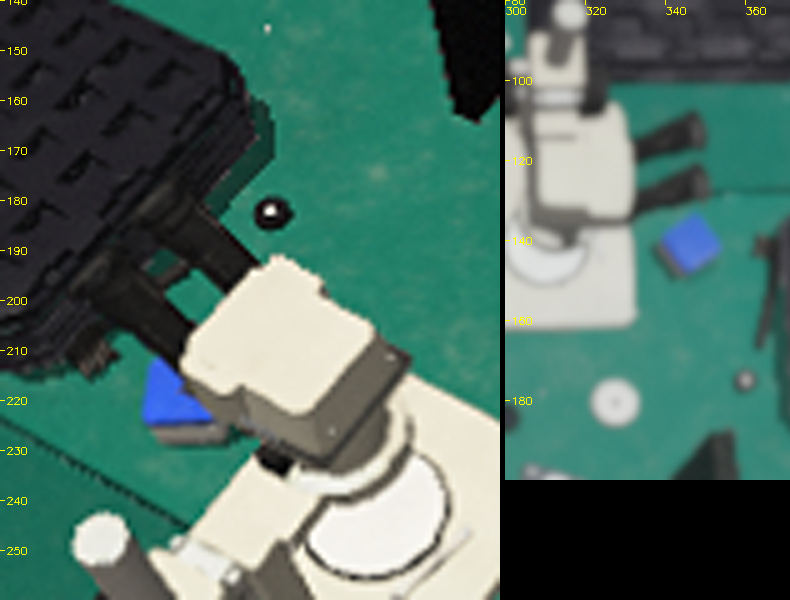

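Emit:
carry_out(targets=[0.036,0,0.03,-0.022,-2,0,0,0.036,0,0.06,-0.044,-4,0,0,0.036,0,0.09,-0.066,-6,0,0,0.036,0,0.121,-0.088,-8,0,0,0.036,0,0.14,-0.088,-10,0,0,0.036,0,0.17,-0.085,-12,0,0,0.036,0,0.2,-0.08,-14,0,0,0.036,0,0.23,-0.072,-14.6,0,0,0.036,0,0.261,-0.066,-14.6,0,0,0.036,0,0.261,-0.066,-14.6,0,0,0.036,0,0.261,-0.066,-14.6,0,0])

```text
clock: 44.02
tcp_pos: [0.684, -0.1598, 0.3008]
orientation: [1.21, 1.212, -1.21]
contact_force: [-0.9, 0.2, 0.3]
grip_width: 0.0358
```

Run:
```python
from h import *
delta((.684,-.1608,.06,0))
```

```text
t 44.02 tcp [ 0.684  -0.1598  0.3008] ydeg -0.0 down [-0.002  0.003 -1.   ] F [-0.9  0.2  0.3] Mo [-0.01 -0.01 -0.02] w 0.0358 j [-0.38  0.6   0.86  1.44 -0.46  1.32  0.5 ]
(0.684, -0.1608, 0.06, 0) -> [0.2408 0.0004 0.0017] [-0.   -0.03  0.02]
```

Emit:
carry_out(targets=[0.036,0.04,0,0.001,0,0,0,0.036,0.08,0,0.001,0,0,0,0.036,0.11,0,0.001,0,0,0,0.036,0.14,0,0.001,0,0,0,0.036,0.15,0,0.001,0,0,0,0.036,0.15,0,0.001,0,0,0])

```text
clock: 44.78
tcp_pos: [0.6837, -0.1593, 0.1505]
orientation: [1.209, 1.214, -1.209]
contact_force: [0.3, -0.0, 1.2]
grip_width: 0.0361
```

Emit:
carry_out(targets=[0.036,0.03,0,0,0,0,0,0.036,0.06,0,0,0,0,0,0.036,0.09,0,0,0,0,0,0.036,0.11,0,0,0,0,0,0.036,0.115,0,0,0,0,0,0.036,0.115,0,0,0,0,0])

```text
clock: 45.52
tcp_pos: [0.684, -0.1592, 0.0363]
orientation: [1.209, 1.213, -1.209]
contact_force: [0.4, 0.2, -0.1]
grip_width: 0.0361
```

Run:
```python
from h import *
delta((.684,-.1608,.0,0))
s=r.grab_frame("scene"); cv2.imwrite("pics/s11.png",s); o,M=state()
# white dot of disc26 / black blob
print(proj("scene",[[.684,-.1608,.008],[.684+.025,-.1608,.03],[.684-.025,-.1608,.03]]).round(1))
sb("dot",s,(131,175,147,190),bright(110))
```

```text
t 45.52 tcp [ 0.684  -0.1592  0.0363] ydeg 0.1 down [-0.002  0.003 -1.   ] F [ 0.4  0.2 -0.1] Mo [-0.08  0.03 -0.  ] w 0.0361 j [-0.29  0.84  0.68  1.64 -0.65  0.89  0.65]
(0.684, -0.1608, 0.0, 0) -> [0.0363 0.0001 0.0017] [ 0.01 -0.03  0.02]
[[138.6 181.5]
 [132.7 183. ]
 [141.4 173.1]]
dot [138.63 181.69] [ 2.25  2.   26.  ]
```

Emit:
carry_out(targets=[0.036,0.012,0,0.0015,0,0,0,0.036,0.022,0,0.0015,0,0,0,0.036,0.029,0,0.0015,0,0,0,0.036,0.033,0,0.0015,0,0,0,0.036,0.035,0,0.0015,0,0,0,0.036,0.035,0,0.0015,0,0,0])

```text
clock: 46.32
tcp_pos: [0.6842, -0.1608, 0.0017]
orientation: [1.21, 1.212, -1.208]
contact_force: [0.3, 0.3, -0.5]
grip_width: 0.0357
```

Emit:
carry_out(targets=[0.02,0,0,0,0,0,0,0.02,0,0,0,0,0,0,0.02,0,0,0,0,0,0,0.02,0,0,0,0,0,0], squeeze=25)

```text
clock: 46.82
tcp_pos: [0.6845, -0.1609, 0.0021]
orientation: [1.21, 1.212, -1.208]
contact_force: [-0.4, -0.0, 3.5]
grip_width: 0.0242
```

Run:
```python
from h import *
info()
```

```text
t 46.83 tcp [ 0.6845 -0.1609  0.0021] ydeg 0.1 down [-0.001  0.002 -1.   ] F [-0.4 -0.   3.5] Mo [-0.    0.02  0.01] w 0.0242 j [-0.27  0.89  0.65  1.65 -0.68  0.84  0.67]
```

Emit:
carry_out(targets=[0.02,0,0,0,0,0,0,0.02,-0.02,0,0,0,0,0,0.02,-0.07,0,0,0,0,0,0.02,-0.12,0,0,0,0,0,0.02,-0.17,0,0,0,0,0,0.02,-0.22,0,0,0,0,0,0.02,-0.27,0,0,0,0,0,0.02,-0.3,0,0,0,0,0,0.02,-0.3,-0.01,-0.05,0,0,0,0.02,-0.3,-0.015,-0.1,0,0,0,0.02,-0.3,-0.02,-0.14,0,0,0,0.02,-0.3,-0.02,-0.14,0,0,0], squeeze=40)

```text
clock: 48.32
tcp_pos: [0.6644, -0.0166, 0.3029]
orientation: [1.206, 1.217, -1.202]
contact_force: [0.4, 0.2, -0.2]
grip_width: 0.0232
```

Emit:
carry_out(targets=[0.02,0,-0.04,-0.03,0,0,0,0.02,0,-0.08,-0.06,0,0,0,0.02,0.05,-0.119,-0.09,0,0,0,0.02,0.1,-0.119,-0.09,0,0,0,0.02,0.15,-0.119,-0.09,0,0,0,0.02,0.19,-0.119,-0.09,0,0,0,0.02,0.19,-0.119,-0.09,0,0,0,0.02,0.19,-0.119,-0.09,0,0,0])

```text
clock: 49.32
tcp_pos: [0.5458, 0.0725, 0.1152]
orientation: [1.209, 1.215, -1.201]
contact_force: [0.4, -0.3, 0.6]
grip_width: 0.0232
```

Run:
```python
from h import *
delta((.5453,.0699,.077,0),(.5453,.0699,.0742,0))
s=r.grab_frame("scene");sb("old d26",s,(131,175,147,190),ngr(40))
```

```text
t 49.33 tcp [0.5458 0.0725 0.1152] ydeg 0.4 down [ 0.001  0.005 -1.   ] F [ 0.4 -0.3  0.6] Mo [ 0.02 -0.02 -0.02] w 0.0232 j [-0.83  0.53  0.78  2.   -0.52  0.82  0.25]
(0.5453, 0.0699, 0.077, 0) -> [ 0.0382 -0.0005  0.0028] [ 0.07 -0.05 -0.02]
(0.5453, 0.0699, 0.0742, 0) -> [ 0.041  -0.0005  0.0028] [ 0.07 -0.05 -0.02]
old d26 [132.12 176.13] [ 4.625  4.5   94.   ]
```

Emit:
carry_out(targets=[0.02,0.01,-0.0005,0.0028,0,-0.05,0,0.02,0.02,-0.0005,0.0028,0,-0.05,0,0.02,0.028,-0.0005,0.0028,0,-0.05,0,0.02,0.033,-0.0005,0.0028,0,-0.05,0,0.02,0.0365,-0.0005,0.0028,0,-0.05,0,0.02,0.0365,-0.0005,0.0028,0,-0.05,0,0.02,0.0365,-0.0005,0.0028,0,-0.05,0])

```text
clock: 50.25
tcp_pos: [0.5458, 0.0702, 0.0791]
orientation: [1.206, 1.211, -1.202]
contact_force: [-0.8, 0.9, 0.5]
grip_width: 0.0236
```

Run:
```python
from h import *
delta((.5453,.0699,.0742,0))
```

```text
t 50.25 tcp [0.5458 0.0702 0.0791] ydeg 0.4 down [ 0.003  0.001 -1.   ] F [-0.8  0.9  0.5] Mo [-0.01  0.02 -0.04] w 0.0236 j [-0.79  0.58  0.73  2.02 -0.57  0.75  0.3 ]
(0.5453, 0.0699, 0.0742, 0) -> [ 0.0049 -0.0005  0.0003] [ 0.08 -0.01 -0.03]
```

Emit:
carry_out(targets=[0.02,0.002,-0.0005,0.0003,0,0,0,0.02,0.004,-0.0005,0.0003,0,0,0,0.02,0.0052,-0.0005,0.0003,0,0,0,0.02,0.0052,-0.0005,0.0003,0,0,0])

```text
clock: 50.75
tcp_pos: [0.5453, 0.0699, 0.0741]
orientation: [1.206, 1.212, -1.202]
contact_force: [-1.2, 0.2, 3.6]
grip_width: 0.023
```

Emit:
carry_out(targets=[0.034,0,0,0,0,0,0,0.034,0,0,0,0,0,0,0.034,-0.001,0,0,0,0,0,0.034,-0.001,0,0,2,0,0,0.034,-0.001,0,0,4,0,0,0.034,-0.001,0,0,6,0,0,0.034,-0.001,0,0,8,0,0,0.034,-0.001,0,0,10,0,0,0.034,-0.001,0,0,12,0,0,0.034,-0.001,0,0,14,0,0,0.034,-0.001,0,0,16,0,0,0.034,-0.001,0,0,18,0,0], squeeze=20)

```text
clock: 52.25
tcp_pos: [0.5454, 0.0701, 0.0751]
orientation: [-2.224, -0.003, 2.219]
contact_force: [-0.4, -0.1, -0.9]
grip_width: 0.0342
```

Run:
```python
from h import *
delta((.5453,.0699,.0752,-90))
```

```text
t 52.25 tcp [0.5454 0.0701 0.0751] ydeg -89.9 down [ 0.002  0.001 -1.   ] F [-0.4 -0.1 -0.9] Mo [-0.   -0.02 -0.01] w 0.0342 j [-1.01  0.8   1.11  2.03 -0.93  0.93 -0.95]
(0.5453, 0.0699, 0.0752, -90) -> [-0.0001  0.0002  0.0001] [ 0.01 -0.03  0.02]
```

Now close to centre in y, open, and lift away.

Emit:
carry_out(targets=[0.03,0,0.0002,0,0,0,0,0.027,0,0.0002,0,0,0,0,0.022,0,0.0002,0,0,0,0,0.022,0,0.0002,0,0,0,0,0.022,0,0.0002,0,0,0,0], squeeze=20)

```text
clock: 52.88
tcp_pos: [0.5454, 0.0699, 0.0752]
orientation: [-2.224, -0.004, 2.218]
contact_force: [-0.8, 0.3, 2.0]
grip_width: 0.0245
```

Emit:
carry_out(targets=[0.028,0,0,0,0,0,0,0.034,0,0,0,0,0,0,0.036,0,0,0,0,0,0,0.036,-0.02,0,0,0,0,0,0.036,-0.06,0,0,0,0,0,0.036,-0.12,0,0,0,0,0,0.036,-0.18,0,0,0,0,0,0.036,-0.21,0,0,0,0,0,0.036,-0.21,0,-0.05,3,0,0,0.036,-0.21,0,-0.1,3,0,0,0.036,-0.21,0,-0.11,3,0,0,0.036,-0.21,0,-0.11,3,0,0])

```text
clock: 54.38
tcp_pos: [0.6546, 0.0687, 0.2863]
orientation: [-2.085, 0.272, 2.079]
contact_force: [-0.4, -0.2, -0.4]
grip_width: 0.0361
```

Run:
```python
from h import *
info()
t=r.grab_frame("top");s=r.grab_frame("scene");cv2.imwrite("pics/t12.png",t);cv2.imwrite("pics/s12.png",s)
report(t,s)
c=[.5453,.0699]
print("pred scene d50,d26",proj("scene",[c+[.072],c+[.08]]).round(2))
sb("S stack bright",s,(196,153,226,182),bright(140)); sb("S black",s,(200,158,221,179),dark(60)); sb("S dot",s,(204,162,216,173),bright(110))
print("pred top",proj("top",[c+[.072],c+[.08]]).round(2)); sb("T black",t,(306,197,319,211),dark(80))
sb("S spool",s,(212,222,236,244),bright(150));sb("S spool0",cv2.imread("pics/scene0.png"),(212,222,236,244),bright(150))
sb("S loupe",s,(198,195,216,215),dark(50));sb("S loupe0",cv2.imread("pics/scene0.png"),(198,195,216,215),dark(50))
print(s[158:180,200:222].max(2))
```

```text
t 54.38 tcp [0.6546 0.0687 0.2863] ydeg -104.9 down [ 0.003  0.001 -1.   ] F [-0.4 -0.2 -0.4] Mo [0.01 0.07 0.  ] w 0.0361 j [-0.96  0.75  1.3   1.59 -0.74  1.37 -1.4 ]
T orange [284.78 210.67] [ 14.75    6.5   319.375]
T butt [299.73 213.59] [ 2.125  5.    52.5  ]
T jaw [268.4  217.13] [1.75  0.875 6.25 ]
S butt [234.04 162.07] [  6.75    5.375 210.375]
S jaw none
T d50 [323.46 179.79] [  15.25    18.    1594.125]
T d26 none
S d50 none
S d26 [132.07 176.17] [ 4.625  4.5   89.625]
pred scene d50,d26 [[210.18 169.04]
 [209.92 167.67]]
S stack bright [210.36 169.89] [ 14.125  11.5   623.625]
S black [217.12 175.64] [  8.625   8.125 286.625]
S dot [209.24 168.06] [ 12.   9. 426.]
pred top [[311.79 203.48]
 [312.07 203.16]]
T black none
S spool [222.22 229.51] [  17.625   18.875 1814.5  ]
S spool0 [222.22 229.52] [  17.625   18.875 1814.625]
S loupe [206.82 204.87] [  9.5    10.625 632.875]
S loupe0 [206.77 204.92] [  9.75   10.625 623.625]
[[108 110 108 107 104 103 106 107 107 107 109 110 106 104 124 130 127 129
  126 127 125 128]
 [107 104 105 104 103 105 103 106 108 110 109 107 109 10
[... 1197 characters left out ...]
4  77  97 216 230 229 188  85
   39  34  83  91]
 [107 107 110  85 118 207 223 227 230 230 231 234 233 230 227 208 121  46
   38  39  67  90]
 [107 105 129  95  75 100 169 220 225 221 225 225 225 228 171  88  63  34
   43  43  54  86]
 [110 107 129  97  92  85  74  97 160 177 183 155 127  83  71  50  41  42
   42  40  28  36]
 [108 126 133  84  88  79  64  73  74  75  72  74  68  79  51  40  52  47
   44  36  44  42]
 [105 100  90  84  83  93  93  70  58  87  58  50  69  55  66  54  44  42
   39  28  77  51]
 [ 93 120 104  71  46  64  91  99  59  64  59  73  58  53  45  44  44  40
   29  34 130  70]
 [111  66 110  99  87  48  73  94  96  98  61  47  47  47  43  43  38  30
   32  67 135  70]]
```

Emit:
carry_out(targets=[0.036,-0.05,0,-0.02,0,0,0,0.036,-0.1,0.03,-0.04,0,0,0,0.036,-0.12,0.07,-0.04,0,0,0,0.036,-0.12,0.12,-0.04,0,0,0,0.036,-0.12,0.14,-0.04,0,0,0,0.036,-0.12,0.14,-0.04,0,0,0,0.036,-0.12,0.14,-0.04,0,0,0])

```text
clock: 55.35
tcp_pos: [0.6566, -0.0741, 0.4054]
orientation: [-2.084, 0.267, 2.081]
contact_force: [0.4, 0.3, 0.2]
grip_width: 0.0358
```

Run:
```python
from h import *
info()
t=r.grab_frame("top");s=r.grab_frame("scene");cv2.imwrite("pics/t13.png",t);cv2.imwrite("pics/s13.png",s)
report(t,s)
for im in (cv2.imread("pics/scene0.png"),s): sb("jaw",im,(268,155,292,195),lambda c:np.where(np.abs(c[...,1]-c[...,2])<15,c.min(2),0)-60)
for im in (cv2.imread("pics/top0.png"),t): sb("Tjaw",im,(254,208,276,230),lambda c:np.where(np.abs(c[...,1]-c[...,2])<22,c.min(2),0)-70)
```

```text
t 55.35 tcp [ 0.6566 -0.0741  0.4054] ydeg -104.8 down [ 0.002  0.003 -1.   ] F [0.4 0.3 0.2] Mo [ 0.01 -0.01 -0.03] w 0.0358 j [-0.72  0.65  1.32  1.4  -0.63  1.56 -1.28]
T orange [281.65 211.54] [ 14.875   6.75  324.125]
T butt none
T jaw [263.71 218.87] [ 13.75   14.625 714.375]
S butt none
S jaw [277.55 169.31] [  8.25    4.125 164.   ]
T d50 none
T d26 [360.36 174.78] [  15.     14.   1589.25]
S d50 none
S d26 [132.11 176.12] [ 4.625  4.5   93.5  ]
jaw [282.56 184.26] [  20.   24. 1299.]
jaw [282.43 184.51] [  20.      23.75  1292.625]
Tjaw [267.04 217.07] [  20.     19.5  1136.75]
Tjaw [267.53 217.3 ] [  18.75    19.375 1143.5  ]
```

```bash
python3 -c "
from bench import r
print(r.hand_in())"
```

```text
the job is handed in; nothing more can be done
None
```

The job is handed in at about 55 s of the 210 s allowed, with all the steps done in the order asked; the hand-in gave no verdict.

- **Spanner and lock ring:** I seated the fork spanner on the flats with its arm in the notch. I then turned the ring about 100° clockwise, until the torque rose from 0.2 to 1.8 N m. A second grip stalled straight away at 1.8 N m, so the ring is tight. I did not see the white lines aligned, because they face away from the cameras.
- **Spanner back on the hook:** It hangs by the bow and had not moved in later pictures. It looks about 4–5° lower at the jaw end than at the start, and I left it so.
- **Discs:** Two were found, the 50 mm and the 26 mm. They are stacked on the table with the 50 mm below. In the last scene picture both sit within about half a pixel (about 2 mm) of where they should be.
- **Bystanders:** The spool and loupe read the same in the scene camera before and after. I never reached for the purple look-alike.
- **Failed or unclear checks:** Some late colour checks found nothing because the arm or its shadow hid the object. These were the spanner's butt and, in the top view, the discs. One of the 16 pictures I viewed was an old file, shown by mistake.

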